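# Shut the calibration gas and hang up the cylinder key

## Task

The calibration is finished. Turn the key on the small gas cylinder clockwise until the valve is fully shut, lift the key off, and hang it by its ring on the hook inside the open key cabinet, going through the opening without touching its frame or seal. Then swing the cabinet door fully shut, and leave the other things on the bench where they are.

Things in the scene. Friction and masses are not known exactly. Their poses are not given: they have to be found in the camera images.
- cylinder_axis (a point): Small aluminium gas cylinder, 77 mm across, in a black 104 mm foot, green band, brass valve, a regulator with a round gauge on the side away from the key's swing; fixed to the bench. This point lies on the valve's vertical axis 174 mm above the bench: top of the spindle's collar (on which the key stands) when shut.
- valve (a joint): Turn of the valve spindle: 0 = fully shut (hard stop), positive = open, counter-clockwise from above; starts about 1.1 rad open; friction 0.07 N m. The spindle rises 5 mm per radian as it opens and sinks as it shuts, the key with it. It ends in an upright 13 mm square, 14 mm long, above a 22 mm round collar.
- cylinder_key: The loose steel cylinder key, 115 mm long, 130 g. Origin in the middle of the open underside of its socket. z is the socket's axis (up on the spindle), x points along the lever from socket to ring. The socket is a 24 mm square boss 26 mm high with a 15 mm square hole 15 mm deep: it turns up to 9 degrees loosely before it takes the spindle along.
- key_socket (a point): Middle of the open underside of the key's socket, same point as the key's origin; on the spindle's collar at the start.
- key_lever (a point): Middle of the red grip on the key's lever, where to grasp it: a straight bar 12 mm wide (13 at the red grip; along y) and 12 mm high. 40 mm along the key's x and 20 mm along its z from the key's origin. The red part runs from 23 to 57 mm, the bare lever on to 73 mm. Axes as the key's.
- key_ring (a point): Centre of the ring at the end of the key's lever: 22 mm clear hole, of 5 mm round steel, 32 mm outside; it lies flat in the key's xy plane, so its hole's axis is the key's z. 47 mm along x beyond the middle of the red grip, at the same height on the key.
- hook: Hook on the cabinet's back wall: a straight steel pin 5 mm thick, 55 mm long. Origin at its root on the wall, 125 mm above the bench; x points along the pin, to the front and 25 degrees up; y is level, z points down. The ring is threaded over its end from the front; a ring held level does not pass, one held about at right angles to the pin does. The key then hangs from it.
- hook_end (a point): Centre of the 7 mm ball at the free end of the hook, 55 mm from its root.
- opening (a point): Middle of the rectangular opening in the sloping front of a grey steel key cabinet (165 deep, 164 wide, 196 mm high, fixed), in the outer face of its frame. x points up the slope (40 degrees above level, away from the robot), y level, z straight out (40 degrees off vertical, towards the robot). Clear opening 168 mm along x, 140 mm along y. The hook's end is 13 mm behind this face.
- cabinet_frame: The frame round the opening, 3 mm thick, 191 x 164 mm outside, with a black rubber seal standing 4 mm proud of its outer face right round the opening; not to be touched. Origin and axes as the opening's.
- door (a joint): Angle of the cabinet door: 0 = shut flat, positive = open; starts 1.55 to 1.85 rad open. A grey panel, 191 x 164 mm, hinged along the right edge of the frame. Its outer face lies 7.5 mm off the hinge line. Friction 0.07 N m, weight 0.18 kg: it stays where left when wide open and may fall shut softly when less than half open.
- door_hinge (a point): Middle of the door's hinge line, in the frame's outer face, 82 mm to the right (-y) of the middle of the opening; axes as the opening's, the hinge line is x.
- door_edge (a point): Middle of the free edge of the door, on its outer face, 164 mm from the hinge line.
- flow_meter_c (a point): Bystander: grey hand-held flow meter, 121 x 67 x 30 mm, lying on the bench behind the cylinder; this point is its centre.
- vial_c (a point): Bystander: small glass vial with a red cap, 23 mm across, 52 mm high, standing near the front of the bench; this point is its centre.
- dropper_c (a point): Bystander: brown dropper bottle, 33 mm across, 102 mm high, standing on the bench farther back, between the cylinder and the cabinet; this point is its centre.
Not all that is in view belongs to the job. What is shaped like the cylinder_key but green is not meant.

How it is judged (in metres and radians):
On the way, in this order (a step that is already met when the one before it is completed fails the run):
1. the valve is turned fully shut with the key (value of joint valve below 0.08 rad), for 0.2 s.
2. the key is lifted off the spindle, the valve still shut (value of joint valve below 0.08 rad and distance between key_socket and cylinder_axis above 0.03 m), for 0.1 s.
3. the key hangs by its ring on the hook, let go (x of key_ring in the frame of hook between -0.012 and 0.054 m and y of key_ring in the frame of hook between -0.011 and 0.011 m and z of key_ring in the frame of hook between -0.002 and 0.015 m and contact force between cylinder_key and hook above 0.2 N and contact force between the fingers and cylinder_key below 0.05 N), for 0.2 s.
4. the cabinet door is shut (value of joint door below 0.05 rad), for 0.2 s.
At the end, for the whole second after the job is handed in: The valve is within 0.08 rad of its shut stop, the key hangs at rest by its ring on the hook inside the cabinet (the ring round the pin), and the door is within 0.05 rad of shut (all of step 3 and value of joint valve below 0.08 rad and value of joint door below 0.05 rad and linear speed of cylinder_key below 0.05 m/s); the robot touches nothing.
It fails at once if the frame or seal of the cabinet's opening is touched (more than 1 N) by the key or the robot (contact force between anything else and cabinet_frame above 1 N).
It fails at once if the flow meter is moved by more than 15 mm (distance of flow_meter_c from where it was at the start of the episode above 0.015 m).
It fails at once if the vial is moved by more than 15 mm (distance of vial_c from where it was at the start of the episode above 0.015 m).
It fails at once if the dropper bottle is moved by more than 15 mm (distance of dropper_c from where it was at the start of the episode above 0.015 m).
It also fails if it takes over 61 s, if anything falls off the work surface, if the arm or the gripper's body presses on something with over 40 N, if the wrist force passes 120 N, or if a joint passes its speed limit or range.

## Robot

A 6-joint arm with a two-finger parallel gripper is mounted at the origin on a cart in front of the work surface, level with it; the furniture and walls round the work are solid. World frame = base frame: x ahead of the robot, y to its left, z up, the work surface at z = 0. Lengths are in m, angles in degrees, forces in N, time in s.
With the tool pointing down it reaches from about 0.25 to 0.725 m from the base axis. Payload 9.7 kg.
Tool frame: the origin (TCP) lies midway between the tips of the shut fingers; the grasp point (between the pads) lies bot.grasp_offset behind it (bot.grasp_offset is the distance from the TCP to the grasp point, in m); x points along the fingers, y is the direction in which the jaws open and shut, and the axes are right-handed (so a half turn about x gives the same grasp; the last joint's range is limited). The gripper opens to 85 mm and grips with 20 to 120 N. Pads are 22 mm wide; open, the fingers measure 114 mm over their backs; the gripper's body (76 mm by 85 mm) begins 54 mm behind the grasp point. The pads swing forward as they close: fully open they stand 13 mm farther back than shut.
Start: joints at [68.526, 4.979, 10.078, 95.1, 0, 90], TCP at [0.201, 0.512, 0.231] pointing down, gripper open.
Joint ranges: [-179.16, 179.16], [-48.56, 103.87], [-65.8, 70.77], [-126.05, 130.52], [-82.76, 87.17], [-180, 180]. Speed limits (degrees/s): [127.2, 127.2, 147.25, 180, 180, 180].

## Interface

Orientations are given as [roll, pitch, yaw] about the fixed x, y, z axes, in that order (R = Rz(yaw) Ry(pitch) Rx(roll)).
In Python, from workcell import status, camera, bot gives the robot as it stands.
- The arm moves only by the shell command python3 -m jog 'ROWS' [OPENING] [FORCE]. ROWS is text: rows parted by semicolons, each of 4 numbers parted by spaces: the shift along the tool's x, y, z in mm, then the turn about the tool's x in degrees. A call has exactly 8 rows; each row is the pose to reach, as a shift and turn from the pose commanded when the call began, along the tool's axes at that moment; what a row does not reach only later rows make up. A row lasts 1/8 s, in which the tool goes at most 62.5 mm and 10.7 degrees, less where a joint would pass 70% of its speed; a pose out of reach is approached as far as the arm can. A call with a gripper value outside its range is refused whole. OPENING is the opening, from 0 (shut) to 1 (fully open), set as the call begins (- or left out, the last holds). The fingers move at their own pace and stop on an object; FORCE is the grip in N (left out, the last holds). Time passes only in rows, so rows that repeat a pose let the fingers close, or fill a call up. It gives the time, the measured TCP pose, the force and the opening at its end, in the units of the state.
- status.get_obs(): the state, without advancing time (a new reading comes with each control period).
- camera(name): name is "scene" or "top" or "wrist"; returns a dict with "color" (480x640x3 uint8, red, green, blue), "vfov" (degrees; the focal length in pixels is half the picture's height over the tangent of half this angle, whatever the lens; pixels are square), "cx", "cy" (the principal point, pixels), "rvec" (rotation vector, rad) and "tvec" (3), from world to camera coordinates, as OpenCV has them. Camera axes: x right, y down, z forward; pixel columns grow to the right and rows downward; lengths in m; the calibration is good to about 2 mm. The wrist camera is an equidistant fisheye: a pixel r from the principal point sees the ray r / f radians off the axis. A picture is of the moment at which its call begins. There is no depth.
- bot.job_done(): hands the job in, once; it reports no verdict.
The state is a dict: "time": time; "q": joint angles; "qd": joint speeds; "joint_efforts": joint torques, N m; "ee_pos": TCP position; "tcp_rot": TCP orientation; "wrist_force": force on the tool from outside, world axes, zero at the start; "torque": the same for the moment, N m; "opening": finger opening in m.
Only numpy, scipy, OpenCV 4.12 (cv2) and the standard library are available. Lean on these libraries where they do the work, as an engineer would, in place of code of your own. Each camera call takes 0.05 s, during which the arm holds its last target. There are 200 camera calls.

## Working session

There is one attempt and no reset: what is moved stays moved. The work goes in short steps, Python scripts to look and compute and a shell command to move; the robot and the scene stay as the last step left them, time stands still between calls to the robot, and variables do not carry over. Pictures are saved under pics/ and viewed, about 8 in all and at most 12, crops included, and the job is handed in when it is done.

```bash
ls; mkdir -p pics; cat > h.py <<'E'
import numpy as np, cv2
from scipy.spatial.transform import Rotation as Rn
from workcell import status, camera, bot
import pickle
def shot(name,tag):
    c=camera(name); cv2.imwrite(f'pics/{tag}.png',c['color'][:,:,::-1]); pickle.dump(c,open(f'pics/{tag}.pkl','wb')); return c
def load(tag): return pickle.load(open(f'pics/{tag}.pkl','rb'))
def ray(c,u,v,fish=False):
    f=240/np.tan(np.radians(c['vfov'])/2); x=(u-c['cx'])/f; y=(v-c['cy'])/f
    if fish:
        r=np.hypot(x,y); d=np.array([x/r*np.sin(r),y/r*np.sin(r),np.cos(r)]) if r>1e-9 else np.array([0,0,1.])
    else: d=np.array([x,y,1.]); d/=np.linalg.norm(d)
    R=cv2.Rodrigues(np.array(c['rvec'],float))[0]; t=np.array(c['tvec'],float).ravel()
    return -R.T@t, R.T@d
def proj(c,P,fish=False):
    f=240/np.tan(np.radians(c['vfov'])/2)
    R=cv2.Rodrigues(np.array(c['rvec'],float))[0]; p=R@np.array(P,float)+np.array(c['tvec'],float).ravel()
    if fish:
        r=np.hypot(p[0],p[1]); th=np.arctan2(r,p[2]); return np.array([c['cx']+f*th*p[0]/r,c['cy']+f*th*p[1]/r])
    return np.array([c['cx']+f*p[0]/p[2],c['cy']+f*p[1]/p[2]])
def tri(rays):
    A=np.zeros((3,3));b=np.zeros(3)
    for o,d in rays:
        M=np.eye(3)-np.outer(d,d);A+=M;b+=M@o
    P=np.linalg.solve(A,b); return P,[np.linalg.norm((np.eye(3)-np.outer(d,d))@(P-o))*1000 for o,d in rays]
def atz(r,z):
    o,d=r; return o+d*(z-o[2])/d[2]
E
python3 - <<'E'
from h import *
for n in ['scene','top','wrist']:
    c=shot(n,n+'0'); print(n,c['vfov'],c['cx'],c['cy'],c['rvec'],c['tvec'],ray(c,320.1,240.1)[0])
print(status.get_obs(),bot.grasp_offset)
a=load('scene0')['color'];b=load('top0')['color']
E
```

```text
pics
scene 47.472906019940666 318.4622035326434 244.3266951524485 [ 1.114943   -2.00683247  1.25275882] [0.2979104  0.34343847 0.64449939] [-0.2103391   0.47700843  0.59186188]
top 54.924693059011375 319.54313641808926 240.06873113771266 [ 2.13540584 -2.10540462  0.206881  ] [-0.04331161  0.58890244  1.08903106] [ 0.36929707 -0.03511884  1.18197164]
wrist 65.70646984690485 325.2400210128958 237.09453858861622 [-2.38331817 -1.62410237 -0.24444313] [-0.54914814 -0.03865071  0.37768769] [0.13168281 0.53841391 0.37212316]
{'time': 0.15, 'q': array([6.85229621e+01, 5.00564131e+00, 1.00432708e+01, 9.50995000e+01,
       9.17841163e-04, 9.00000075e+01]), 'qd': array([ 0.01922039, -0.02581549,  0.06155846, -0.0533011 ,  0.0762757 ,
        0.06303668]), 'joint_efforts': array([-1.62161668e-03, -5.20762181e+01,  4.65043616e+01,  1.39374356e-02,
       -1.06438076e-04,  6.89878789e-06]), 'ee_pos': array([0.20129962, 0.51164254, 0.23071441]), 'tcp_rot': array([ -90.8499062 ,   89.93812274, -112.32695213]), 'wrist_force': array([ 0.11229497, -0.17671145, -0.26929642]), 'torque': array([-0.03106613, -0.07189061,  0.00491882]), 'opening': 0.08571595545865032} 0.0187
```

View pics/scene0.png

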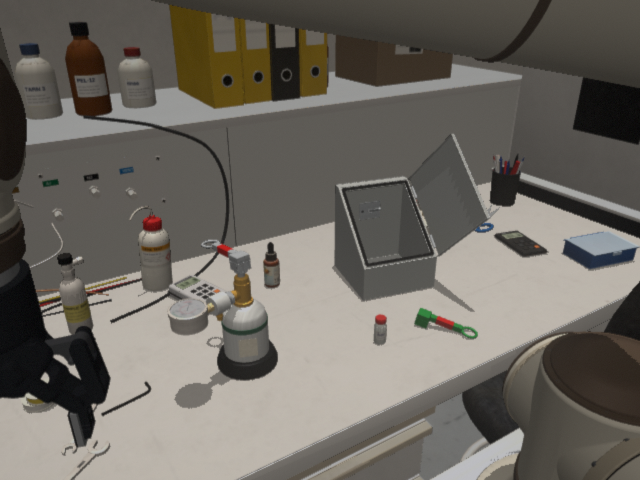

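View pics/top0.png

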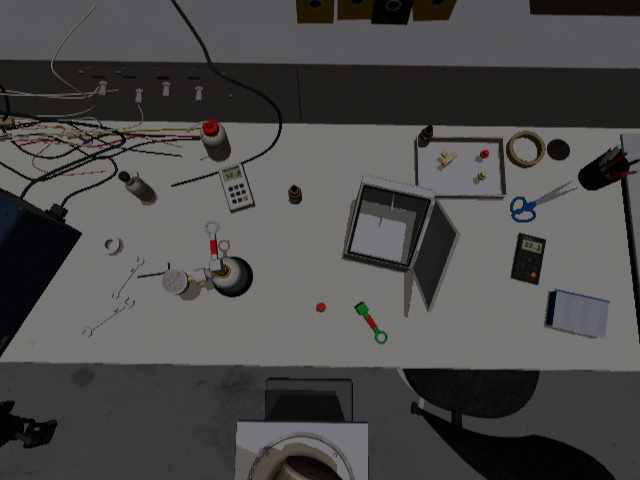

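The scene view shows the red-grip key on the cylinder valve at about (228,250), and the green lookalike lying on the bench at about (447,322). The cabinet is at (385,235) with its door open to the right. In the top view the real key runs from the ring at (212,229) to the socket at (216,268), and the green one is at (371,322). The steel key with the red grip on the spindle is the one meant. I'll confirm it in one enlarged crop and read the pixels there.

```bash
python3 - <<'E'
from h import *
s=load('scene0')['color'][:,:,::-1];t=load('top0')['color'][:,:,::-1];w=load('wrist0')['color'][:,:,::-1]
def cr(im,x,y,wd,hg,k):
    o=cv2.resize(im[y:y+hg,x:x+wd],None,fx=k,fy=k,interpolation=cv2.INTER_CUBIC)
    o=cv2.convertScaleAbs(o,alpha=1.3,beta=15)
    for i in range(0,wd,20): cv2.line(o,(int(i*k),0),(int(i*k),5),(0,255,255),1); cv2.putText(o,str(x+i),(int(i*k),14),0,.3,(0,0,255),1)
    for i in range(0,hg,20): cv2.line(o,(0,int(i*k)),(5,int(i*k)),(0,255,255),1); cv2.putText(o,str(y+i),(6,int(i*k)+4),0,.3,(0,0,255),1)
    return o
A=cr(s,190,225,100,75,4);B=cr(t,185,210,100,75,4);C=cr(s,325,130,160,120,2.5);D=cr(t,335,165,133,100,3)
D=cv2.resize(D,(400,300))
cv2.imwrite('pics/comp.png',np.vstack([np.hstack([A,B]),np.hstack([C,D])]))
E
```

```text
(no output)
```

View pics/comp.png

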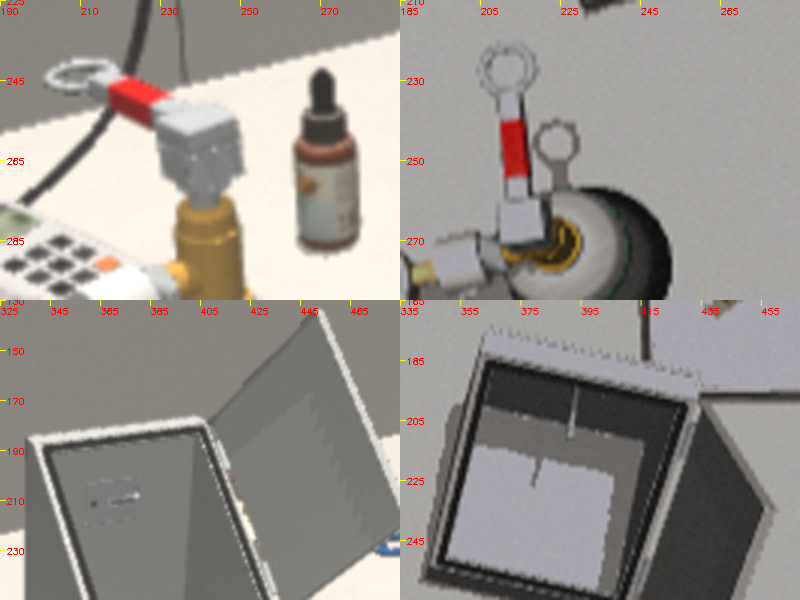

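View pics/wrist0.png

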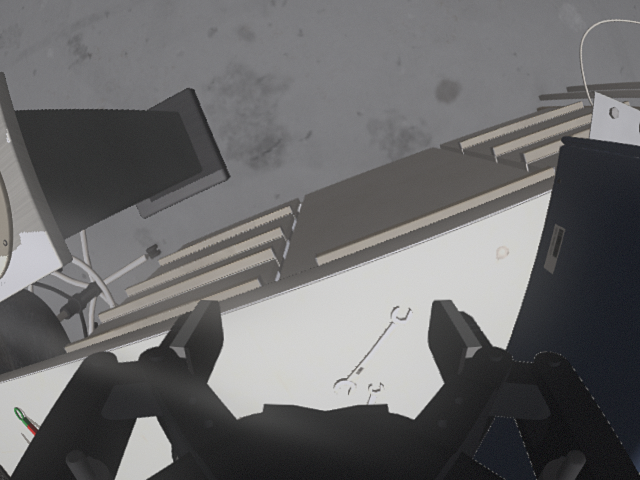

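The composite confirms the steel key with the red grip on the brass spindle. In the scene view the ring centre is about (210,243.5) and the grip middle about (225,250). In the top view they are about (211.8,227.5) and (213.8,247.5). The hook end is about (380,208) in scene and (392,210.7) in top. The wrist view shows only the bench edge and spanners.

```bash
cat > fit.py <<'E'
from h import *
from scipy.optimize import least_squares
s=load('scene0');t=load('top0')
def T(a,b): return tri([ray(s,*a),ray(t,*b)])
for n,a,b in [('ring',(210,243.5),(211.75,227.5)),('grip',(225,250),(213.75,247.5)),('hookend',(379.8,208),(392,210.7)),
  ('frameTL',(336.2,185.2),(362,179)),('frameTR',(406.2,177.2),(434.5,191))]:
    P,e=T(a,b); print(n,P.round(4),np.round(e,1))
E
python3 fit.py
python3 - <<'E'
from h import *
# red blob centroids, subpixel
for n in ['scene0','top0']:
    c=load(n); h=cv2.cvtColor(c['color'],cv2.COLOR_RGB2HSV)
    m=((h[...,0]<6)|(h[...,0]>174))&(h[...,1]>150)&(h[...,2]>70)
    k,l,st,ce=cv2.connectedComponentsWithStats(m.astype(np.uint8))
    for i in range(1,k):
        if st[i,4]>15: print(n,st[i],ce[i].round(1))
for n in ['scene0','top0']:
    c=load(n); print(n,[proj(c,p).round(1).tolist() for p in [(0,0,0),(.3,0,0),(.3,.3,0),(.5,0,0),(.5,.3,0)]])
E
```

```text
ring [0.5869 0.2008 0.1946] [0.6 0.6]
grip [0.5416 0.1927 0.1993] [0.7 0.7]
hookend [ 0.642  -0.201   0.1523] [0.3 0.3]
frameTL [ 0.7011 -0.1279  0.1999] [0.4 0.4]
frameTR [ 0.6746 -0.2923  0.1953] [4.1 4.1]
scene0 [511 161   9  13  51] [515.  167.4]
scene0 [504 162   3  12  23] [504.9 167.3]
scene0 [143 215  19  16 224] [151.4 222.9]
scene0 [217 244  14  12  92] [223.  248.9]
scene0 [ 40 302  12   4  19] [ 45.1 303.3]
scene0 [376 315  10   8  63] [380.4 318.4]
scene0 [436 317  18  11 107] [444.5 321.9]
top0 [202 119  15  14 139] [209.8 126. ]
top0 [481 150   8   8  36] [484.9 153.4]
top0 [210 240   7  14  77] [213.  246.7]
top0 [317 303   8   8  50] [320.6 306.5]
top0 [367 316   9  12  59] [370.9 321.7]
scene0 [[570.7, 535.2], [406.0, 389.5], [232.8, 469.6], [337.1, 328.6], [182.9, 385.2]]
top0 [[301.2, 489.8], [303.8, 358.7], [183.0, 357.0], [305.4, 278.4], [188.5, 276.7]]
```

```bash
cat > plan.py <<'E'
from h import *
# go(target TCP world, lever yaw deg): shift in tool axes mm and turn about tool x; lever is along tool z (or -z)
def go(p,yaw=None,verbose=True):
    o=status.get_obs(); R=Rn.from_euler('xyz',o['tcp_rot'],degrees=True).as_matrix()
    d=R.T@(np.array(p)-o['ee_pos'])*1000
    print('t',o['time'],'pos',o['ee_pos'].round(4),'q',o['q'].round(1),'F',o['wrist_force'].round(1),'op',round(o['opening'],4))
    z=R[:,2]; zy=np.degrees(np.arctan2(z[1],z[0])); print('tool x',R[:,0].round(3),'tool z yaw',zy.round(2),'y yaw',np.degrees(np.arctan2(R[1,1],R[0,1])).round(2))
    print('shift',d.round(1))
    if yaw is not None: print('turn for z=yaw',round((zy-yaw+180)%360-180,2),' z=yaw+180',round((zy-yaw)%360-180,2))
E
python3 - <<'E'
from plan import *
L=np.radians(9.4)
go([.541,.193,.24],9.4)
t=load('top0')
for u in [(362,179),(434.5,191),(344.3,258.3),(411,270)]: print(atz(ray(t,*u),.196).round(4),atz(ray(t,*u),.074).round(4))
E
```

```text
t 0.15 pos [0.2013 0.5116 0.2307] q [68.5  5.  10.  95.1  0.  90. ] F [ 0.1 -0.2 -0.3] op 0.0857
tool x [-0.    -0.001 -1.   ] tool z yaw -21.48 y yaw 68.52
shift [  -9.1 -172.2  432.8]
turn for z=yaw -30.88  z=yaw+180 149.12
[ 0.7026 -0.1279  0.196 ] [ 0.7439 -0.1394  0.074 ]
[ 0.6771 -0.289   0.196 ] [ 0.7152 -0.3204  0.074 ]
[ 0.5229 -0.089   0.196 ] [ 0.5419 -0.0957  0.074 ]
[ 0.4996 -0.2325  0.196 ] [ 0.5157 -0.2569  0.074 ]
```

```bash
python3 -m jog '-19 -20 50 -4; -19 -43 108 -8; -19 -65 163 -12; -19 -86 217 -16; -19 -108 271 -20; -19 -130 325 -24; -19 -151 379 -28; -19 -172 433 -31' 0.5 30; python3 - <<'E'
from plan import *
go([.541,.193,.24],9.4)
c=shot('wrist','w1')
E
```

```text
time: 1.15
ee_pos: [0.5425, 0.1917, 0.2501]
tcp_rot: [151.5, 90.0, 161.1]
wrist_force: [1.0, 1.1, 0.4]
opening: 0.0428
t 1.15 pos [0.5425 0.1917 0.2501] q [19.5  9.  16.6 97.6  0.   9.8] F [1.  1.1 0.4] op 0.0428
tool x [-0.  0. -1.] tool z yaw 9.63 y yaw 99.63
shift [10.1  1.6 -1.2]
turn for z=yaw 0.23  z=yaw+180 -179.77
```

View pics/w1.png

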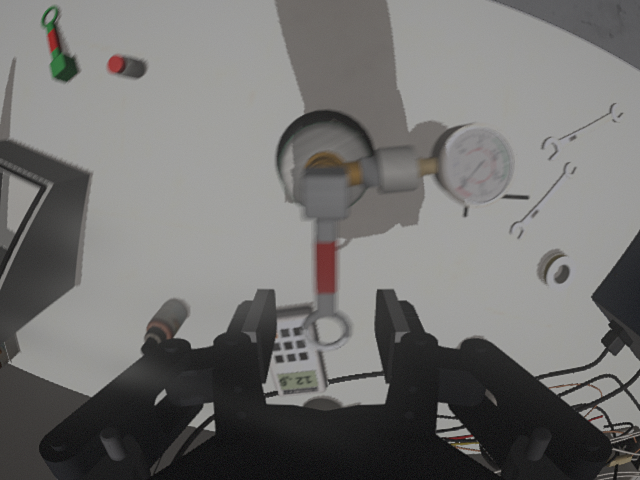

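The wrist view shows the key lying between the jaws: grip middle at (326,268), ring at (327,328), boss top at about (325,195). I'll combine these with the first views.

```bash
python3 - <<'E'
from plan import *
s=load('scene0');t=load('top0');w=load('w1')
h=cv2.cvtColor(w['color'],cv2.COLOR_RGB2HSV); m=((h[...,0]<6)|(h[...,0]>174))&(h[...,1]>120); m[:200]=0;m[310:]=0;m[:,:280]=0;m[:,400:]=0
ys,xs=np.nonzero(m);print('red',xs.mean(),ys.mean(),xs.min(),xs.max(),ys.min(),ys.max())
G,e=tri([ray(w,xs.mean(),ys.mean(),True),ray(t,213,246.7),ray(s,223,248.9)]);print('grip',G,e)
K,e=tri([ray(w,327.5,328,True),ray(t,211.75,227.5),ray(s,210,243.5)]);print('ring',K,e)
print('at fixed z: grip top',atz(ray(w,xs.mean(),ys.mean(),True),.2055),'ring',atz(ray(w,327.5,328,True),.1995))
print(np.degrees(np.arctan2(*(K-G)[[1,0]])),np.linalg.norm(K-G))
E
```

```text
red 325.4187256176853 266.59427828348504 317 334 243 291
grip [0.54368849 0.19335022 0.20067157] [np.float64(2.215212090607745), np.float64(1.3411637666823), np.float64(0.9697711187786765)]
ring [0.58669567 0.20042525 0.19436761] [np.float64(0.8921252764434392), np.float64(1.0610691056836428), np.float64(0.1847057748421522)]
at fixed z: grip top [0.54169472 0.19080077 0.2055    ] ring [0.58303243 0.19910843 0.1995    ]
9.341939394446413 0.04403877704227089
```

```bash
python3 -m jog '20 0 -3 0; 45 0 -3 0; 69 0 -3 0; 69 0 -3 0; 69 0 -3 0; 69 0 -3 0; 69 0 -3 0; 69 0 -3 0' ; python3 -m jog '0 0 0 0; 0 0 0 0; 0 0 0 0; 0 0 0 0; 0 0 0 0; 0 0 0 0; 0 0 0 0; 0 0 0 0' 0 40; python3 - <<'E'
from plan import *
go([.539,.192,.181],9.5)
E
```

```text
time: 2.2
ee_pos: [0.5385, 0.1928, 0.1817]
tcp_rot: [8.6, 90.0, 18.1]
wrist_force: [-0.6, 0.2, 0.0]
opening: 0.0428
time: 3.2
ee_pos: [0.5384, 0.1928, 0.1813]
tcp_rot: [56.1, 90.0, 65.6]
wrist_force: [-0.1, 0.3, 1.4]
opening: 0.0108
t 3.2 pos [0.5384 0.1928 0.1813] q [19.7  7.2  7.  89.7  0.  10.2] F [-0.1  0.3  1.4] op 0.0108
tool x [ 0.  0. -1.] tool z yaw 9.53 y yaw 99.53
shift [ 0.3 -0.8  0.5]
turn for z=yaw 0.03  z=yaw+180 -179.97
```

```bash
python3 -m jog '0.2 -4.6 -0.3 7; 0.8 -9.2 -1.1 14; 1.4 -13.6 -2.5 21; 2.1 -17.8 -4.4 28; 2.7 -21.8 -6.9 35; 3.3 -25.4 -9.8 42; 3.9 -28.7 -13.1 49; 4.5 -31.5 -16.8 56'; python3 - <<'E'
from plan import *
go([.539,.192,.181],-60)
print(status.get_obs()['torque'],status.get_obs()['joint_efforts'])
E
```

```text
time: 4.2
ee_pos: [0.527, 0.1591, 0.177]
tcp_rot: [102.2, 90.0, 55.5]
wrist_force: [-0.5, 1.8, 2.0]
opening: 0.0113
t 4.2 pos [0.527  0.1591 0.177 ] q [16.8  4.2  3.3 89.   0.  63.5] F [-0.5  1.8  2. ] op 0.0113
tool x [ 0.     0.001 -1.   ] tool z yaw -46.69 y yaw 43.31
shift [ -3.9  31.3 -15.8]
turn for z=yaw 13.31  z=yaw+180 -166.69
[0.39285597 0.10259207 0.06325893] [-7.04938117e-01 -4.97912049e+01  4.63375425e+01  1.97368761e-02
 -5.27889300e-01 -1.53689023e+00]
```

```bash
python3 -m jog '0.2 -1.3 0 2; 0.4 -2.7 -0.1 4; 0.6 -4 -0.2 6; 0.8 -5.3 -0.4 8; 1 -6.6 -0.6 10; 1 -7.9 -0.8 12; 1 -9.2 -1.1 14; 1 -10.5 -1.5 16'; python3 - <<'E'
from plan import *
go([.539,.192,.181],-60)
print(status.get_obs()['torque'],status.get_obs()['joint_efforts'])
E
```

```text
time: 5.2
ee_pos: [0.5183, 0.1528, 0.1757]
tcp_rot: [152.4, 90.0, 89.8]
wrist_force: [1.2, 4.0, 2.8]
opening: 0.0107
t 5.2 pos [0.5183 0.1528 0.1757] q [16.4  2.9  1.7 88.8  0.  79. ] F [1.2 4.  2.8] op 0.0107
tool x [ 0.  0. -1.] tool z yaw -62.6 y yaw 27.4
shift [ -5.3  36.4 -25.3]
turn for z=yaw -2.6  z=yaw+180 177.4
[ 0.75612136 -0.14014645 -0.02810188] [ -1.67739395 -48.50446701  44.97646809   0.77204106  -0.94543442
  -0.46920743]
```

```bash
python3 -m jog '0 -0.7 0 1; 0 -1.3 0 2; 0 -2 -0.1 3; 0 -2.7 -0.1 4; 0 -3.3 -0.1 5; 0 -4 -0.2 6; 0 -4.6 -0.3 7; 0 -5.3 -0.4 8'; python3 - <<'E'
from plan import *
go([.539,.192,.181],-60)
print(status.get_obs()['torque'])
c=shot('wrist','w2')
E
```

```text
time: 6.2
ee_pos: [0.5137, 0.1509, 0.1758]
tcp_rot: [100.3, 90.0, 29.8]
wrist_force: [2.9, 4.2, 0.7]
opening: 0.0106
t 6.2 pos [0.5137 0.1509 0.1758] q [16.4  2.1  0.9 88.8  0.  86.9] F [2.9 4.2 0.7] op 0.0106
tool x [ 0.001  0.    -1.   ] tool z yaw -70.51 y yaw 19.49
shift [ -5.2  37.5 -30.3]
turn for z=yaw -10.51  z=yaw+180 169.49
[ 1.12742341 -0.623121    0.22990727]
```

```bash
python3 - <<'E'
from h import *
w=load('w2')['color'][120:390,180:480,::-1]
cv2.imwrite('pics/w2c.png',cv2.resize(w,None,fx=2.2,fy=2.2,interpolation=cv2.INTER_CUBIC))
E
```

```text
(no output)
```

View pics/w2c.png

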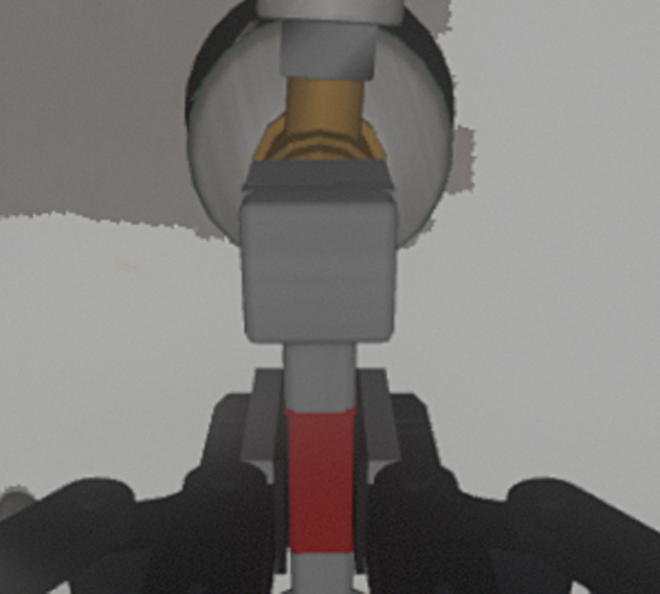

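The picture shows the key straight between the pads, boss centre at crop (320,270), with no slip. I'll turn a little further to reach the hard stop.

```bash
python3 -m jog '0 -0.7 0 1; 0 -1.3 0 2; 0 -2 -0.1 3; 0 -2.7 -0.1 4; 0 -3.3 -0.1 5; 0 -4 -0.2 6; 0 -4.6 -0.3 7; 0 -5.3 -0.4 8'; python3 - <<'E'
from plan import *
go([.539,.192,.181],-60)
o=status.get_obs();R=Rn.from_euler('xyz',o['tcp_rot'],degrees=True).as_matrix()
print(o['torque'],'tool F',R.T@o['wrist_force'],'tool T',R.T@o['torque'])
E
```

```text
time: 7.25
ee_pos: [0.509, 0.1495, 0.1759]
tcp_rot: [90.8, 89.9, 12.3]
wrist_force: [5.7, 7.1, 1.1]
opening: 0.0112
t 7.25 pos [0.509  0.1495 0.1759] q [16.4  1.4  0.2 88.7 -0.  94.9] F [5.7 7.1 1.1] op 0.0112
tool x [ 0.002  0.    -1.   ] tool z yaw -78.49 y yaw 11.51
shift [ -5.1  37.9 -35.6]
turn for z=yaw -18.49  z=yaw+180 161.51
[ 1.07510031 -1.07656808  0.52095809] tool F [-1.10771218  6.96426073 -5.78332725] tool T [-0.5196785   0.8395744   1.26936438]
```

```bash
python3 -m jog '0 -0.7 0 1; 0 -1.3 0 2; 0 -2 -0.1 3; 0 -2.7 -0.1 4; 0 -3.3 -0.1 5; 0 -4 -0.2 6; 0 -4 -0.2 6; 0 -4 -0.2 6'; python3 - <<'E'
from plan import *
go([.539,.192,.181],-60)
o=status.get_obs();R=Rn.from_euler('xyz',o['tcp_rot'],degrees=True).as_matrix()
print('tool F',R.T@o['wrist_force'],'tool T',R.T@o['torque'])
c=shot('wrist','w3'); shot('top','t3');shot('scene','s3')
w=c['color'][120:390,180:480,::-1]; t=load('t3')['color'][225:300,180:280,::-1]
a=cv2.resize(w,None,fx=1.6,fy=1.6); b=cv2.resize(t,(int(432*100/75)//2*1,432//1),interpolation=cv2.INTER_CUBIC)
b=cv2.resize(t,(320,240),interpolation=cv2.INTER_CUBIC); s=cv2.resize(load('s3')['color'][225:300,190:290,::-1],(320,240),interpolation=cv2.INTER_CUBIC)
r=np.vstack([b,s])[:a.shape[0]] ; cv2.imwrite('pics/c3.png',np.hstack([a[:r.shape[0]],r]))
E
```

```text
time: 8.25
ee_pos: [0.505, 0.1488, 0.1759]
tcp_rot: [97.6, 89.9, 13.1]
wrist_force: [4.5, 5.6, 1.6]
opening: 0.0114
t 8.25 pos [0.505  0.1488 0.1759] q [ 16.4   0.9  -0.3  88.7  -0.  100.9] F [4.5 5.6 1.6] op 0.0114
tool x [ 0.001  0.    -1.   ] tool z yaw -84.49 y yaw 5.51
shift [ -5.   38.  -39.7]
turn for z=yaw -24.49  z=yaw+180 155.51
tool F [-1.62476139  5.02754279 -5.14311424] tool T [-0.31147017  0.97181375  1.01708887]
```

View pics/c3.png

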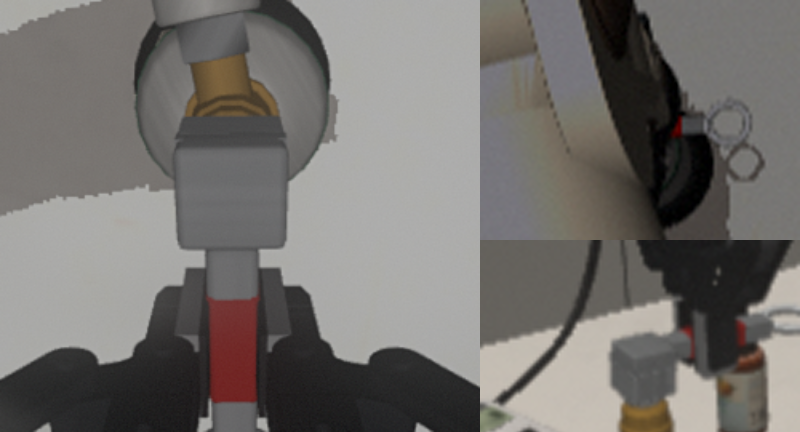

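```bash
python3 -m jog '0 -1.3 0.3 2; 0 -2.7 0.5 4; 0 -4 0.5 6; 0 -5.3 0.5 8; 0 -6.6 0.5 10; 0 -6.6 0.5 10; 0 -6.6 0.5 10; 0 -6.6 0.5 10'; python3 - <<'E'
from plan import *
go([.539,.192,.181],-60)
o=status.get_obs();R=Rn.from_euler('xyz',o['tcp_rot'],degrees=True).as_matrix()
print('tool F',R.T@o['wrist_force'],'tool T',R.T@o['torque'])
c=shot('wrist','w4')
h=cv2.cvtColor(c['color'],cv2.COLOR_RGB2HSV)
m=((h[...,0]<6)|(h[...,0]>174))&(h[...,1]>120);m[:200]=0;m[400:]=0;m[:,:280]=0;m[:,400:]=0
for n in ['w2','w3','w4']:
    c=load(n);h=cv2.cvtColor(c['color'],cv2.COLOR_RGB2HSV)
    m=((h[...,0]<6)|(h[...,0]>174))&(h[...,1]>120);m[:200]=0;m[400:]=0;m[:,:280]=0;m[:,400:]=0
    ys,xs=np.nonzero(m); print(n,xs.mean(),ys.mean(),np.polyfit(ys,xs,1)[0])
E
```

```text
time: 9.4
ee_pos: [0.4979, 0.1487, 0.1764]
tcp_rot: [170.3, 89.8, 75.8]
wrist_force: [1.5, 11.1, 6.0]
opening: 0.0113
t 9.4 pos [0.4979 0.1487 0.1764] q [ 1.66e+01 -1.00e-01 -1.20e+00  8.88e+01  1.00e-01  1.11e+02] F [ 1.5 11.1  6. ] op 0.0113
tool x [ 0.001  0.003 -1.   ] tool z yaw -94.47 y yaw -4.47
shift [ -4.5  37.6 -46.4]
turn for z=yaw -34.47  z=yaw+180 145.53
tool F [ -5.94416976   0.63296941 -11.231759  ] tool T [ 0.12340217  2.19258311 -0.13357677]
w2 325.1670281995662 338.8248373101952 -0.001130185289107171
w3 325.1699134199134 338.81006493506493 0.000743109813947044
w4 325.1142393069843 338.69085002707095 -0.002635528904705734
```

```bash
python3 - <<'E'
from h import *
# subpixel red extent along image column band; solve top-face height from 34 mm length
from scipy.optimize import brentq
P={'w2':([.5137,.1509,.1758],-70.51),'w3':([.505,.1488,.1759],-84.49),'w4':([.4979,.1487,.1764],-94.47)}
for n,(p,yaw) in P.items():
    c=load(n);im=c['color'].astype(float)[:, 318:332].mean(1); red=im[:,0]-im[:,1]
    seg=red[280:400]; mx=np.percentile(seg,75); a=np.nonzero(seg>mx/2)[0]; lo,hi=280+a[0],280+a[-1]
    lo=lo-(red[lo]-mx/2)/(red[lo]-red[lo-1]); hi=hi+(red[hi]-mx/2)/(red[hi]-red[hi+1])
    f=lambda z: np.linalg.norm(atz(ray(c,325.1,hi,True),z)-atz(ray(c,325.1,lo,True),z))-.034
    z=brentq(f,.1,.26); u=np.array([np.cos(np.radians(yaw)),np.sin(np.radians(yaw))])
    mid=(atz(ray(c,325.1,hi,True),.2)+atz(ray(c,325.1,lo,True),.2))/2
    # position of pad axis along lever = 40 + (tcp-mid).u
    d=40+1000*(np.array(p[:2])-mid[:2])@u
    print(n,lo.round(2),hi.round(2),'ztop',round(z,4),'grasp at',round(d,2),'socket xy',(np.array(p[:2])-u*d/1000).round(4))
E
```

```text
w2 307.3 370.79 ztop 0.1775 grasp at 37.78 socket xy [0.5011 0.1865]
w3 307.12 370.8 ztop 0.178 grasp at 37.89 socket xy [0.5014 0.1865]
w4 307.29 370.54 ztop 0.1772 grasp at 37.57 socket xy [0.5008 0.1862]
```

```bash
python3 - <<'E'
from h import *
for n,z,x,(lo,hi) in [('w1',.2055,325.4,(242.6,291.4)),('w2',.200,325.1,(307.3,370.8)),('w2',.1775,325.1,(307.3,370.8))]:
    c=load(n); a=atz(ray(c,x,lo,True),z);b=atz(ray(c,x,hi,True),z); o,d=ray(c,c['cx']+.01,c['cy'],True)
    print(n,o.round(4),d.round(3),a.round(4),b.round(4),np.linalg.norm(a-b).round(4))
E
```

```text
w1 [0.4687 0.1781 0.3916] [ 0.291  0.05  -0.955] [0.5283 0.1885 0.2055] [0.5563 0.1933 0.2055] 0.0284
w2 [0.489  0.2209 0.3173] [ 0.099 -0.277 -0.956] [0.5098 0.1623 0.2   ] [0.5193 0.1354 0.2   ] 0.0285
w2 [0.489  0.2209 0.3173] [ 0.099 -0.277 -0.956] [0.5138 0.1511 0.1775] [0.5251 0.119  0.1775] 0.034
```

The moment about the spindle axis tells the story. It was about 0.08 N m (friction only) at a 72° turn, 0.39 at 80° and 0.79 at 88°. So the stop was reached at about 73–75°, and I have since forced the key past it. I'll turn back to just at the stop, before the slack is taken up the other way, and relieve the forces.

```bash
python3 -m jog '0 2.7 -0.1 -4; 0 5.3 -0.4 -8; 0 7.9 -0.8 -12; 0 10.5 -1.5 -16; 0 13 -2.3 -20; 0 14.8 -3 -23; 0 16.7 -3.8 -26; 0 16.7 -3.8 -26'; cat > ft.py <<'E'
from plan import *
go([.5011,.1865,.1757],-60)
o=status.get_obs();R=Rn.from_euler('xyz',o['tcp_rot'],degrees=True).as_matrix()
F=R.T@o['wrist_force'];M=R.T@o['torque']
print('tool F',F.round(2),'tool T',M.round(3),'moment about spindle',(M[0]-.038*F[1]).round(3))
E
python3 ft.py
```

```text
time: 10.45
ee_pos: [0.5148, 0.151, 0.178]
tcp_rot: [126.0, 89.8, 57.6]
wrist_force: [-4.0, 7.2, 16.4]
opening: 0.0113
t 10.45 pos [0.5148 0.151  0.178 ] q [16.3  2.2  1.2 88.9  0.1 84.7] F [-4.   7.2 16.4] op 0.0113
tool x [ 0.002  0.003 -1.   ] tool z yaw -68.44 y yaw 21.56
shift [  2.3   0.3 -38. ]
turn for z=yaw -8.44  z=yaw+180 171.56
tool F [-16.4   -1.06  -8.25] tool T [ 0.092  2.007 -0.251] moment about spindle 0.132
```

The vertical force has risen to 16 N, the tool is pushed up 2 mm and the moment has changed sign. So the spindle came back with the key and rose. I'll turn it shut again and watch the moment.

```bash
python3 -m jog '0 -2 0 3; 0 -4 -0.2 6; 0 -5.9 -0.5 9; 0 -7.9 -0.8 12; 0 -9.2 -1.1 14; 0 -9.8 -1.3 15; 0 -9.8 -1.3 15; 0 -9.8 -1.3 15'; python3 ft.py;  python3 -m jog '0 -0.7 0 1; 0 -1.3 0 2; 0 -2 0 3; 0 -2.7 -0.1 4; 0 -3.3 -0.1 5; 0 -4 -0.2 6; 0 -4 -0.2 6; 0 -4 -0.2 6'; python3 ft.py
```

```text
time: 11.45
ee_pos: [0.5053, 0.1487, 0.1771]
tcp_rot: [147.5, 89.8, 64.0]
wrist_force: [-2.2, 9.1, 10.0]
opening: 0.0113
t 11.45 pos [0.5053 0.1487 0.1771] q [16.3  0.9 -0.2 88.8  0.1 99.8] F [-2.2  9.1 10. ] op 0.0113
tool x [ 0.001  0.003 -1.   ] tool z yaw -83.47 y yaw 6.53
shift [  1.5   0.2 -38. ]
turn for z=yaw -23.47  z=yaw+180 156.53
tool F [-9.95 -1.08 -9.35] tool T [-0.012  2.137 -0.126] moment about spindle 0.029
time: 12.45
ee_pos: [0.5013, 0.1485, 0.1768]
tcp_rot: [157.6, 89.8, 68.1]
wrist_force: [0.4, 10.8, 8.2]
opening: 0.011
t 12.45 pos [0.5013 0.1485 0.1768] q [ 1.640e+01  4.000e-01 -8.000e-01  8.880e+01  1.000e-01  1.059e+02] F [ 0.4 10.8  8.2] op 0.011
tool x [ 0.001  0.003 -1.   ] tool z yaw -89.47 y yaw 0.53
shift [  1.2   0.2 -38. ]
turn for z=yaw -29.47  z=yaw+180 150.53
tool F [ -8.15   0.48 -10.85] tool T [-0.056  2.179 -0.073] moment about spindle -0.074
```

```bash
python3 -m jog '0 -1.3 0 2; 0 -2.7 -0.1 4; 0 -4 -0.2 6; 0 -5.3 -0.4 8; 0 -6.6 -0.6 10; 0 -7.9 -0.8 12; 0 -7.9 -0.8 12; 0 -7.9 -0.8 12'; python3 ft.py; python3 -m jog '0 -0.7 0 1; 0 -1.3 0 2; 0 -2 0 3; 0 -2.7 -0.1 4; 0 -3.3 -0.1 5; 0 -4 -0.2 6; 0 -4 -0.2 6; 0 -4 -0.2 6'; python3 ft.py
```

```text
time: 13.45
ee_pos: [0.4935, 0.1494, 0.1761]
tcp_rot: [176.9, 89.8, 75.4]
wrist_force: [2.4, 11.4, 2.9]
opening: 0.0111
t 13.45 pos [0.4935 0.1494 0.1761] q [ 1.680e+01 -6.000e-01 -1.800e+00  8.870e+01  1.000e-01  1.182e+02] F [ 2.4 11.4  2.9] op 0.0111
tool x [ 0.001  0.003 -1.   ] tool z yaw -101.46 y yaw -11.46
shift [  0.5   0.1 -37.9]
turn for z=yaw -41.46  z=yaw+180 138.54
tool F [ -2.88   0.13 -11.68] tool T [ 0.01   2.297 -0.063] moment about spindle 0.005
time: 14.45
ee_pos: [0.4898, 0.15, 0.1771]
tcp_rot: [158.2, 89.8, 50.7]
wrist_force: [0.3, 7.9, 9.9]
opening: 0.0111
t 14.45 pos [0.4898 0.15   0.1771] q [ 1.700e+01 -1.100e+00 -2.200e+00  8.880e+01  1.000e-01  1.245e+02] F [0.3 7.9 9.9] op 0.0111
tool x [ 0.002  0.003 -1.   ] tool z yaw -107.49 y yaw -17.49
shift [  1.5  -0.2 -38.2]
turn for z=yaw -47.49  z=yaw+180 132.51
tool F [-9.9  -2.07 -7.64] tool T [ 0.083  1.933 -0.488] moment about spindle 0.161
```

The readings no longer make sense, so the socket is off its fit. I'll lift it straight up and look at the spindle.

```bash
python3 -m jog '-5 0 0 0; -10 0 0 0; -20 0 0 0; -30 0 0 0; -45 0 0 0; -60 0 0 0; -60 0 40 0; -60 0 60 0'; python3 ft.py; python3 - <<'E'
from h import *
shot('wrist','w5');shot('scene','s5');shot('top','t5')
a=cv2.resize(load('w5')['color'][:,100:540,::-1],(528,576))
b=cv2.resize(load('t5')['color'][235:300,185:275,::-1],(270,195),interpolation=cv2.INTER_CUBIC)
s=cv2.resize(load('s5')['color'][195:315,200:290,::-1],(270,360),interpolation=cv2.INTER_CUBIC)
cv2.imwrite('pics/c5.png',np.hstack([a[:555],np.vstack([b,s])]))
E
```

```text
time: 15.45
ee_pos: [0.4711, 0.0907, 0.2367]
tcp_rot: [97.3, 90.0, -10.2]
wrist_force: [-0.5, -0.0, -1.8]
opening: 0.0109
t 15.45 pos [0.4711 0.0907 0.2367] q [ 10.9  -4.5   1.1  95.6  -0.  118.4] F [-0.5 -0.  -1.8] op 0.0109
tool x [ 0.001 -0.    -1.   ] tool z yaw -107.51 y yaw -17.51
shift [  61.    -0.3 -100.3]
turn for z=yaw -47.51  z=yaw+180 132.49
tool F [ 1.81 -0.45  0.15] tool T [-0.079 -0.046  0.049] moment about spindle -0.062
```

View pics/c5.png

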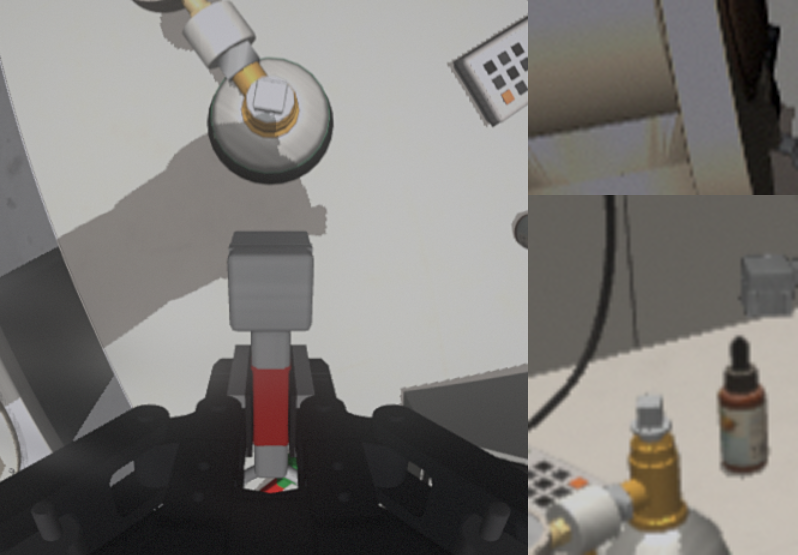

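The key is off and level in the grip. The spindle square with its collar is visible at crop (270,97). I'll measure the square's yaw and height.

```bash
python3 - <<'E'
from h import *
w=load('w5')['color'][55:115,290:360,::-1]; s=load('s5')['color'][255:285,225:260,::-1]
a=cv2.resize(w,None,fx=8,fy=8,interpolation=cv2.INTER_CUBIC)[:480]; b=cv2.resize(s,None,fx=7,fy=7,interpolation=cv2.INTER_CUBIC)
pad=np.zeros((480,b.shape[1],3),np.uint8); pad[:b.shape[0]]=b
cv2.imwrite('pics/c6.png',np.hstack([cv2.convertScaleAbs(a,alpha=1.3),pad]))
E
```

```text
(no output)
```

View pics/c6.png

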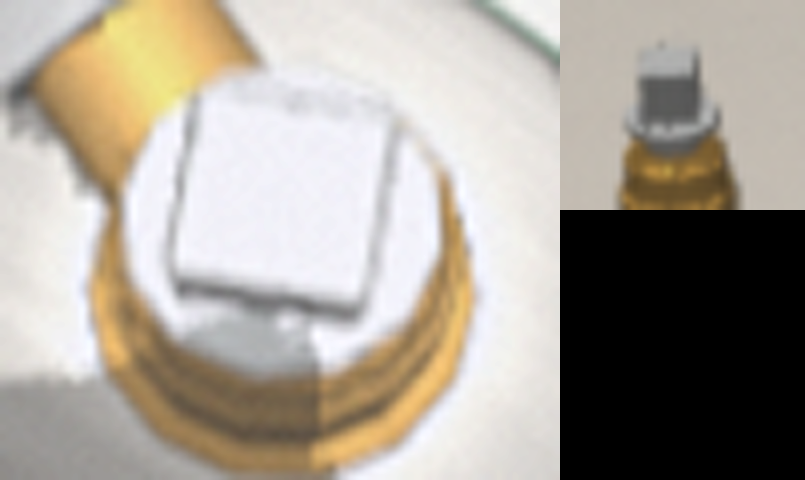

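```bash
python3 - <<'E'
from h import *
c=load('w5'); Q=[(200,95),(395,115),(365,305),(178,282)]
P=[atz(ray(c,290+x/8,55+y/8,True),.188) for x,y in Q]
for i in range(4):
    d=P[(i+1)%4]-P[i]; print(P[i].round(4),'len',np.linalg.norm(d).round(4),'yaw mod90',(np.degrees(np.arctan2(d[1],d[0]))%90).round(1))
s=load('s5')
# top centre in both views: scene crop (670,55)-> 
print(tri([ray(c,290+285/8,55+199/8,True),ray(s,225+(670-560)/7,255+57/7)]), np.mean(P,0))
E
```

```text
[0.4986 0.1923 0.188 ] len 0.0123 yaw mod90 66.5
[0.5098 0.1875 0.188 ] len 0.0125 yaw mod90 63.9
[0.5043 0.1762 0.188 ] len 0.0118 yaw mod90 65.2
[0.4936 0.1812 0.188 ] len 0.0122 yaw mod90 66.0
(array([0.50130928, 0.18359016, 0.19066345]), [np.float64(0.3838929468166136), np.float64(0.383892946816526)]) [0.50156469 0.18429826 0.188     ]
```

```bash
python3 - <<'E'
from h import *
for n in ['w2','w3','w4','w5']:
    g=load(n)['color'].astype(float)[:,318:332].mean(1); G=g.mean(1); R=g[:,0]-g[:,1]
    d=np.abs(np.diff(cv2.GaussianBlur(G.reshape(-1,1),(1,3),0).ravel())); pk=[i for i in range(180,400) if d[i]>4 and d[i]==d[i-3:i+4].max()]
    mx=np.percentile(R[280:400],75); a=np.nonzero(R[280:400]>mx/2)[0]+280
    print(n,'edges',pk,'red',a[0],a[-1])
E
cat > place.py <<'E'
import sys
from plan import *
# socket target xy, key yaw, grasp distance -> tcp shift
sx,sy,z,yaw=map(float,sys.argv[1:5]); d=.0378
u=np.array([np.cos(np.radians(yaw)),np.sin(np.radians(yaw))])
go([sx+d*u[0],sy+d*u[1],z],yaw)
E
python3 place.py .5012 .187 .21 -24.5
```

```text
w2 edges [185, 189, 212, 276, 307, 370, 394] red 308 370
w3 edges [185, 211, 276, 306, 370, 397] red 308 370
w4 edges [181, 185, 212, 276, 307, 370, 397] red 308 370
w5 edges [192, 212, 276, 307, 370] red 308 370
t 15.6 pos [0.4715 0.0913 0.2363] q [ 11.   -4.5   1.1  95.6   0.  118.5] F [ 0.2  1.2 -0.9] op 0.0111
tool x [ 0.001  0.    -1.   ] tool z yaw -107.58 y yaw -17.58
shift [ 26.4  36.9 -95.6]
turn for z=yaw -83.08  z=yaw+180 96.92
```

```bash
python3 -m jog '0 5 -12 -10; 0 10 -24 -20; 0 15 -36 -30; 0 20 -48 -41; 0 25 -60 -52; 5 30 -75 -62; 10 35 -90 -73; 20 37 -96 -83'; python3 -m jog '0 0 0 0; 0 0 0 0; 0 0 0 0; 0 0 0 0; 0 0 0 0; 0 0 0 0; 0 0 0 0; 0 0 0 0' ; python3 place.py .5012 .187 .1945 -24.5;python3 ft.py
```

```text
time: 16.6
ee_pos: [0.5362, 0.1739, 0.2154]
tcp_rot: [105.9, 90.0, 81.8]
wrist_force: [-0.6, -0.7, -2.4]
opening: 0.0111
time: 17.6
ee_pos: [0.5355, 0.1723, 0.2158]
tcp_rot: [12.4, 90.0, -12.0]
wrist_force: [-0.0, -0.5, -1.6]
opening: 0.0109
t 17.6 pos [0.5355 0.1723 0.2158] q [17.8  6.4  9.9 93.5 -0.  42.3] F [-0.  -0.5 -1.6] op 0.0109
tool x [ 0. -0. -1.] tool z yaw -24.48 y yaw 65.52
shift [21.3 -0.9  0.5]
turn for z=yaw 0.02  z=yaw+180 -179.98
t 17.6 pos [0.5355 0.1723 0.2158] q [17.8  6.4  9.9 93.5 -0.  42.3] F [-0.  -0.5 -1.6] op 0.0109
tool x [ 0. -0. -1.] tool z yaw -24.48 y yaw 65.52
shift [ 40.1  -1.4 -37.2]
turn for z=yaw 35.52  z=yaw+180 -144.48
tool F [ 1.57 -0.47  0.17] tool T [-0.017  0.007  0.008] moment about spindle 0.001
```

```bash
python3 -m jog '8 -1 0.5 0; 14 -1 0.5 0; 19 -1 0.5 0; 22 -1 0.5 0; 24 -1 0.5 0; 26 -1 0.5 0; 28 -1 0.5 0; 28 -1 0.5 0'; python3 ft.py
```

```text
time: 18.6
ee_pos: [0.5355, 0.1712, 0.1877]
tcp_rot: [-138.8, 90.0, -163.3]
wrist_force: [-0.7, -0.1, -1.3]
opening: 0.0112
t 18.6 pos [0.5355 0.1712 0.1877] q [17.7  6.   6.3 90.3  0.  42.2] F [-0.7 -0.1 -1.3] op 0.0112
tool x [-0. -0. -1.] tool z yaw -24.48 y yaw 65.52
shift [ 12.   -0.3 -37.7]
turn for z=yaw 35.52  z=yaw+180 -144.48
tool F [ 1.31 -0.43 -0.59] tool T [-0.061 -0.036  0.018] moment about spindle -0.045
```

```bash
python3 -m jog '2 0 0 0; 4 0 0 0; 5 0 0 0; 6 0 0 0; 7 0 0 0; 7 -0.7 0 1; 7 -1.3 0 2; 7 -2 0 3'; python3 ft.py; python3 -m jog '0.4 -2 0 3; 0.6 -4 -0.2 6; 0.8 -5.9 -0.5 9; 1.2 -7.9 -0.8 12; 1.5 -9.8 -1.3 15; 1.8 -11.7 -1.9 18; 2 -13 -2.3 20; 2.2 -14.2 -2.8 22'; python3 ft.py
```

```text
time: 19.6
ee_pos: [0.5347, 0.1693, 0.1808]
tcp_rot: [10.7, 90.0, -16.9]
wrist_force: [-0.1, -0.1, -1.4]
opening: 0.0113
t 19.6 pos [0.5347 0.1693 0.1808] q [17.6  5.7  5.3 89.6 -0.  45.1] F [-0.1 -0.1 -1.4] op 0.0113
tool x [ 0. -0. -1.] tool z yaw -27.55 y yaw 62.45
shift [  5.1  -0.3 -37.8]
turn for z=yaw 32.45  z=yaw+180 -147.55
tool F [ 1.41 -0.1  -0.06] tool T [-0.004 -0.022  0.012] moment about spindle -0.0
time: 20.6
ee_pos: [0.5257, 0.1579, 0.1788]
tcp_rot: [25.0, 90.0, -24.6]
wrist_force: [-1.6, -1.5, 1.8]
opening: 0.0112
t 20.6 pos [0.5257 0.1579 0.1788] q [16.7  4.   3.3 89.2 -0.  66.3] F [-1.6 -1.5  1.8] op 0.0112
tool x [ 0. -0. -1.] tool z yaw -49.58 y yaw 40.42
shift [  3.1  -0.2 -37.7]
turn for z=yaw 10.42  z=yaw+180 -169.58
tool F [-1.81 -2.22  0.07] tool T [-0.104 -0.086 -0.378] moment about spindle -0.02
```

```bash
python3 -m jog '0.1 -1.3 0 2; 0.3 -2.7 -0.1 4; 0.5 -4 -0.2 6; 0.7 -5.3 -0.4 8; 0.8 -6.6 -0.6 10; 0.8 -6.6 -0.6 10; 0.8 -6.6 -0.6 10; 0.8 -6.6 -0.6 10'; python3 ft.py; python3 -m jog '0.1 -0.7 0 1; 0.2 -1.3 0 2; 0.3 -2 0 3; 0.4 -2.7 -0.1 4; 0.4 -2.7 -0.1 4; 0.4 -2.7 -0.1 4; 0.4 -2.7 -0.1 4; 0.4 -2.7 -0.1 4'; python3 ft.py
```

```text
time: 21.6
ee_pos: [0.5204, 0.1542, 0.1778]
tcp_rot: [17.3, 90.0, -42.2]
wrist_force: [-0.2, -1.7, 1.9]
opening: 0.0112
t 21.6 pos [0.5204 0.1542 0.1778] q [16.5  3.2  2.3 89.1 -0.  76. ] F [-0.2 -1.7  1.9] op 0.0112
tool x [ 0. -0. -1.] tool z yaw -59.47 y yaw 30.53
shift [  2.1  -0.2 -37.6]
turn for z=yaw 0.53  z=yaw+180 -179.47
tool F [-1.92 -1.03  1.4 ] tool T [-0.099 -0.431 -0.316] moment about spindle -0.06
time: 22.6
ee_pos: [0.518, 0.1529, 0.1774]
tcp_rot: [34.0, 90.0, -29.5]
wrist_force: [1.2, -3.0, 3.8]
opening: 0.011
t 22.6 pos [0.518  0.1529 0.1774] q [16.5  2.8  1.8 89.  -0.  79.9] F [ 1.2 -3.   3.8] op 0.011
tool x [ 0. -0. -1.] tool z yaw -63.47 y yaw 26.53
shift [  1.7  -0.1 -37.6]
turn for z=yaw -3.47  z=yaw+180 176.53
tool F [-3.8  -0.21  3.2 ] tool T [-0.036 -0.705 -0.195] moment about spindle -0.028
```

```bash
python3 -m jog '0 -0.7 0 1; 0 -1.3 0 2; 0 -2 0 3; 0 -2.7 -0.1 4; 0 -2.7 -0.1 4; 0 -2.7 -0.1 4; 0 -2.7 -0.1 4; 0 -2.7 -0.1 4'; python3 ft.py; python3 -m jog '0 -0.7 0 1; 0 -1.3 0 2; 0 -2 0 3; 0 -2.7 -0.1 4; 0 -2.7 -0.1 4; 0 -2.7 -0.1 4; 0 -2.7 -0.1 4; 0 -2.7 -0.1 4'; python3 ft.py
```

```text
time: 23.6
ee_pos: [0.5155, 0.1518, 0.1774]
tcp_rot: [55.9, 90.0, -11.6]
wrist_force: [2.4, -3.7, 3.7]
opening: 0.0109
t 23.6 pos [0.5155 0.1518 0.1774] q [16.4  2.5  1.5 89.  -0.  83.9] F [ 2.4 -3.7  3.7] op 0.0109
tool x [ 0. -0. -1.] tool z yaw -67.47 y yaw 22.53
shift [  1.7  -0.  -37.5]
turn for z=yaw -7.47  z=yaw+180 172.53
tool F [-3.68  0.82  4.3 ] tool T [-0.119 -0.92   0.297] moment about spindle -0.15
time: 24.6
ee_pos: [0.5132, 0.151, 0.1774]
tcp_rot: [75.8, 90.0, 4.4]
wrist_force: [4.6, -3.1, 2.6]
opening: 0.0113
t 24.6 pos [0.5132 0.151  0.1774] q [16.4  2.1  1.1 88.9 -0.  87.9] F [ 4.6 -3.1  2.6] op 0.0113
tool x [ 0.001  0.    -1.   ] tool z yaw -71.46 y yaw 18.54
shift [  1.7  -0.2 -37.5]
turn for z=yaw -11.46  z=yaw+180 168.54
tool F [-2.56  3.35  4.35] tool T [-0.303 -1.014  0.592] moment about spindle -0.43
```

The same signature comes back: 0.15 N m at −67.5° and 0.43 N m at −71.5°, so the stop is at about −66°. I'll ease off 2°, lift straight off and check the spindle's yaw.

```bash
python3 -m jog '0 1.3 0 -2; -4 1.3 0 -2; -10 1.3 0 -2; -18 1.3 0 -2; -28 1.3 0 -2; -40 1.3 0 -2; -60 1.3 30 -2; -60 1.3 60 -2'; python3 - <<'E'
from h import *
shot('wrist','w7');shot('scene','s7')
w=load('w7')['color'][:,:,::-1]
g=cv2.resize(w[20:140,250:410],None,fx=5,fy=5,interpolation=cv2.INTER_CUBIC)
cv2.imwrite('pics/c7.png',g)
E
```

```text
time: 25.6
ee_pos: [0.5332, 0.0948, 0.2386]
tcp_rot: [145.6, 89.9, 76.1]
wrist_force: [0.4, -0.7, -2.6]
opening: 0.0109
```

View pics/c7.png

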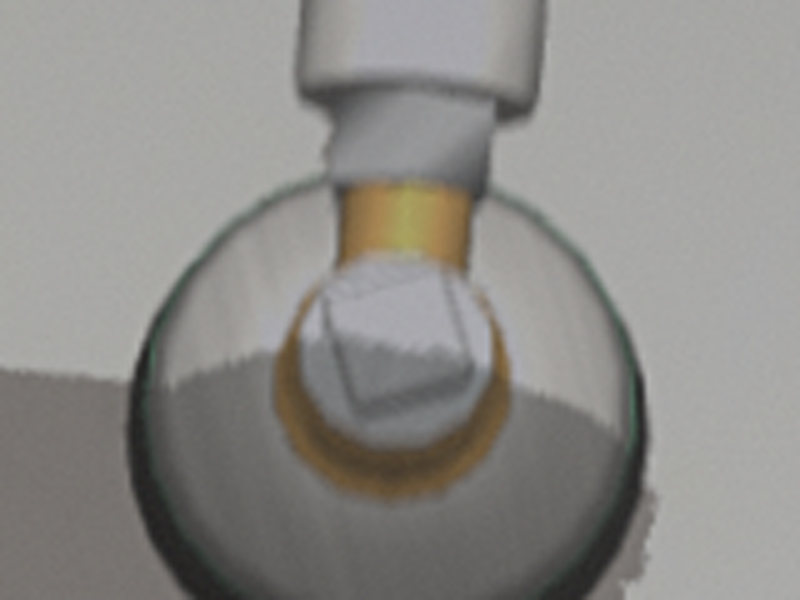

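The spindle square's corners are at crop (322,298), (445,270), (470,370) and (362,410).

```bash
python3 - <<'E'
from plan import *
c=load('w7'); Q=[(322,298),(445,270),(470,370),(362,410)]
P=[atz(ray(c,250+x/5,20+y/5,True),.188) for x,y in Q]
for i in range(4):
    d=P[(i+1)%4]-P[i]; print(np.linalg.norm(d).round(4),(np.degrees(np.arctan2(d[1],d[0]))%90).round(1))
go([.5,.19,.2],-9.7)
s=load('s7')['color'][225:285,220:290,::-1]
E
```

```text
0.0128 34.0
0.0108 34.3
0.0117 41.7
0.0124 39.6
t 25.7 pos [0.5333 0.093  0.2374] q [ 9.9  4.   9.7 95.8  0.  79.5] F [-0.5  0.9 -1.3] op 0.0108
tool x [-0.001  0.    -1.   ] tool z yaw -69.61 y yaw 20.39
shift [  37.4    2.6 -102.5]
turn for z=yaw -59.91  z=yaw+180 120.09
```

The spindle yaw is about 36°, turned roughly 29° from before, so it agrees with the stop. The key now needs its ring end tilted up in the grip by about 40°. I'll press the bare lever down on the spindle's top.

```bash
python3 - <<'E'
from plan import *
go([.4729,.1767,.225],20)
E
python3 -m jog '0 7 -12 -11; 0 14 -25 -22; 0 21 -37 -33; 0 28 -50 -44; 0 35 -62 -55; 0 42 -75 -66; 0 49 -88 -77; 12 57 -99 -87' - 25; python3 - <<'E'
from plan import *
go([.4729,.1767,.200],20)
E
```

```text
t 25.7 pos [0.5333 0.093  0.2374] q [ 9.9  4.   9.7 95.8  0.  79.5] F [-0.5  0.9 -1.3] op 0.0108
tool x [-0.001  0.    -1.   ] tool z yaw -69.61 y yaw 20.39
shift [ 12.5 -27.5 -99.5]
turn for z=yaw -89.61  z=yaw+180 90.39
time: 26.7
ee_pos: [0.5514, 0.2086, 0.2259]
tcp_rot: [82.1, 89.9, 98.9]
wrist_force: [0.6, 0.2, -1.4]
opening: 0.0109
t 26.7 pos [0.5514 0.2086 0.2259] q [20.7 10.4 15.5 95.1  0.1  3.9] F [ 0.6  0.2 -1.4] op 0.0109
tool x [-0.     0.001 -1.   ] tool z yaw 16.83 y yaw 106.83
shift [ 25.8  -7.8 -84.3]
turn for z=yaw -3.17  z=yaw+180 176.83
```

```bash
python3 -m jog '0 -3 -25 -1; 0 -6 -55 -2; 0 -8 -84 -3; 0 -8 -84 -3; 10 -8 -84 -3; 20 -8 -84 -3; 25 -8 -84 -3; 25 -8 -84 -3'; python3 ft.py; python3 - <<'E'
from plan import *
go([.4729,.1767,.1753],20)
E
```

```text
time: 27.7
ee_pos: [0.4735, 0.1756, 0.1995]
tcp_rot: [178.2, 89.9, -162.3]
wrist_force: [-0.7, 0.4, -0.8]
opening: 0.0108
t 27.7 pos [0.4735 0.1756 0.1995] q [20.3 -1.6 -0.2 91.5  0.   0.9] F [-0.7  0.4 -0.8] op 0.0108
tool x [-0.001 -0.    -1.   ] tool z yaw 19.46 y yaw 109.46
shift [23.8  1.1 29.6]
turn for z=yaw 79.46  z=yaw+180 -100.54
tool F [ 0.81  0.59 -0.49] tool T [-0.076 -0.078 -0.014] moment about spindle -0.098
t 27.7 pos [0.4735 0.1756 0.1995] q [20.3 -1.6 -0.2 91.5  0.   0.9] F [-0.7  0.4 -0.8] op 0.0108
tool x [-0.001 -0.    -1.   ] tool z yaw 19.46 y yaw 109.46
shift [24.2  1.2 -0.2]
turn for z=yaw -0.54  z=yaw+180 179.46
```

```bash
python3 -m jog '12 1 0 0; 20 1 0 0; 23 1 0 0; 25 1 0 0; 27 1 0 0; 29 1 0 0; 31 1 0 0; 33 1 0 0'; python3 ft.py
```

```text
time: 28.7
ee_pos: [0.4737, 0.1768, 0.1705]
tcp_rot: [2.1, 89.8, 21.5]
wrist_force: [-6.3, -2.2, 19.5]
opening: 0.011
t 28.7 pos [0.4737 0.1768 0.1705] q [20.5 -2.2 -3.9 88.   0.   1. ] F [-6.3 -2.2 19.5] op 0.011
tool x [ 0.004  0.002 -1.   ] tool z yaw 19.47 y yaw 109.47
shift [-5.1  0.  29.1]
turn for z=yaw 79.47  z=yaw+180 -100.53
tool F [-19.55   0.07  -6.6 ] tool T [-0.077  0.775 -0.001] moment about spindle -0.079
```

```bash
python3 -m jog '1.5 0 0 0; 3 0 0 0; 4.5 0 0 0; 6 0 0 0; 7.5 0 0 0; 9 0 0 0; 10.5 0 0 0; 12 0 0 0'; python3 ft.py; python3 - <<'E'
from h import *
shot('scene','s8'); shot('wrist','w8')
a=cv2.resize(load('s8')['color'][180:330,150:310,::-1],None,fx=2.6,fy=2.6,interpolation=cv2.INTER_CUBIC);b=cv2.resize(load('w8')['color'][100:400,170:470,::-1],(390,390))
cv2.imwrite('pics/c8.png',np.hstack([a[:390],b]))
E
```

```text
time: 29.7
ee_pos: [0.4738, 0.1768, 0.1593]
tcp_rot: [2.2, 89.7, 21.6]
wrist_force: [-9.0, -4.0, 22.4]
opening: 0.0106
t 29.7 pos [0.4738 0.1768 0.1593] q [20.5 -2.2 -5.3 86.7  0.   1. ] F [-9.  -4.  22.4] op 0.0106
tool x [ 0.005  0.002 -1.   ] tool z yaw 19.47 y yaw 109.47
shift [-16.3   0.   29. ]
turn for z=yaw 79.47  z=yaw+180 -100.53
tool F [-22.5   -0.81  -9.7 ] tool T [-0.056  1.197 -0.013] moment about spindle -0.025
```

View pics/c8.png

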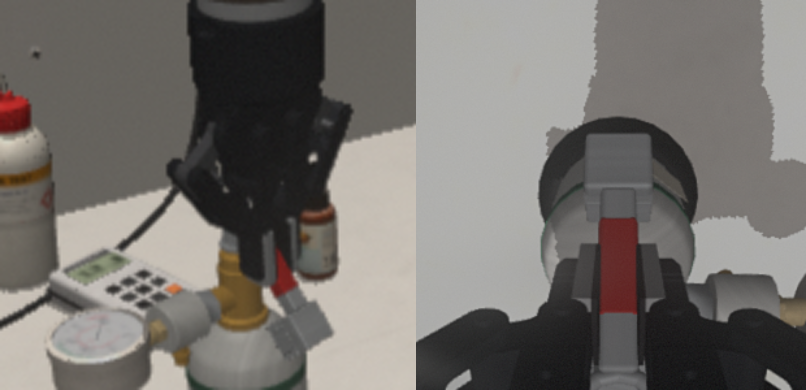

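The key has tilted. In the scene crop the boss hangs low at (305,330), and the fingers straddle the red grip. Now I'll lift it and go over the cabinet, offset sideways so the hook is in view.

```bash
python3 -m jog '-30 0 0 0; -70 0 0 0; -100 -10 0 2; -120 -60 0 6; -130 -110 0 10; -141 -170 1 14; -141 -225 2 18; -141 -280 3 24' - 40; python3 -m jog '0 -30 0 3; 0 -58 0 5; 0 -58 0 5; 0 -58 0 5; 0 -58 0 5; 0 -58 0 5; 0 -58 0 5; 0 -58 0 5'; python3 - <<'E'
from plan import *
go([.590,-.141,.30],-9.7)
shot('wrist','w9');shot('scene','s9')
w=load('w9')
print('pred hook',proj(w,[.642,-.201,.150],True),'TL',proj(w,[.7026,-.1279,.196],True))
s=load('s9')['color'][100:290,300:470,::-1]
a=cv2.resize(w['color'][:,120:640,::-1],None,fx=.92,fy=.92); b=cv2.resize(s,None,fx=1.8,fy=1.8,interpolation=cv2.INTER_CUBIC)
pad=np.zeros((a.shape[0],b.shape[1],3),np.uint8);pad[:b.shape[0]]=b
cv2.imwrite('pics/c9.png',np.hstack([a,pad]));print(a.shape,pad.shape)
E
```

```text
time: 30.8
ee_pos: [0.5699, -0.0883, 0.2966]
tcp_rot: [5.1, 90.0, 0.4]
wrist_force: [0.5, -0.1, -1.1]
opening: 0.011
time: 31.8
ee_pos: [0.5649, -0.144, 0.2964]
tcp_rot: [30.5, 90.0, 21.0]
wrist_force: [0.3, 0.0, -0.4]
opening: 0.0106
t 31.8 pos [ 0.5649 -0.144   0.2964] q [-14.3  11.9  25.2 103.3   0.   -4.8] F [ 0.3  0.  -0.4] op 0.0106
tool x [ 0.  0. -1.] tool z yaw -9.51 y yaw 80.49
shift [-3.6  7.1 24.3]
turn for z=yaw 0.19  z=yaw+180 -179.81
pred hook [276.76206257 314.09669294] TL [372.02213899 388.85621286]
(442, 478, 3) (442, 306, 3)
```

View pics/c9.png

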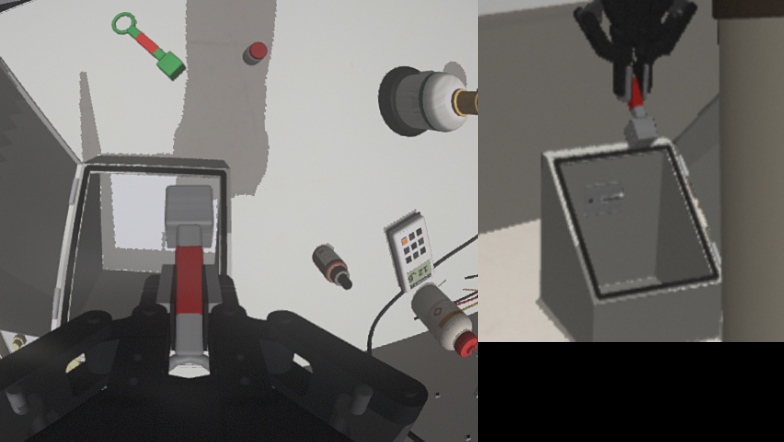

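The wrist view shows the cabinet opening from crop (80,163) to (229,165) along its front edge, with the key hanging tilted at (188,290). The hook itself is hidden behind the hand. The scene crop shows the key tilted and the hook inside at (612,199). That was picture 12, so from here I work by numbers.

```bash
python3 - <<'E'
from plan import *
from scipy.optimize import least_squares
s0=load('scene0');t0=load('top0');w=load('w9')
rs=lambda p:ray(s0,*p); rt=lambda p:ray(t0,*p); rw=lambda p:ray(w,*p,True)
for n,r in [('frontL',[rs((365,266.7)),rw((368.9,179.3)),rt((344.3,258.3))]),('frontR',[rs((434.4,254.4)),rw((207,177))]),
 ('hookend',[rs((379.8,208)),rt((392,210.7))]),('hookroot',[rs((362.6,211.6)),rt((393.3,194))]),('doorfree_top',[rs((452.2,135)),rt((459.3,234.3))]),('doorfree_bot',[rs((487,222)),rt((428,310))])]:
    P,e=tri(r);print(n,P.round(4),np.round(e,1))
print('hookend top ray z=.149',atz(rt((392,210.7)),.149).round(4),'scene ray z=.149',atz(rs((379.8,208)),.149).round(4),'s9 pick',atz(rs((379.4,210.6)),.149).round(4))
# tilt
w2=load('w2'); p=np.array([.5137,.1509,.1758]);yaw=np.radians(-70.51);u=np.array([np.cos(yaw),np.sin(yaw),0])
g=p+[0,0,.0187]
A=[(atz(ray(w2,325.1,r,True),g[2]+.006)-g)@u for r in (212,276,307.3,370.8)];print('a',np.round(A,4))
o=status.get_obs();y9=np.radians(-9.51);u9=np.array([np.cos(y9),np.sin(y9),0]);g9=np.array([.5649,-.144,.2964])+[0,0,.0187]
im=w['color'].astype(float)[:,320:330].mean(1);G=im.mean(1);d=np.abs(np.diff(cv2.GaussianBlur(G.reshape(-1,1),(1,3),0).ravel()))
print('w9 edges',[i for i in range(180,420) if d[i]>4 and d[i]==d[i-3:i+4].max()]); R=im[:,0]-im[:,1];a=np.nonzero(R[200:420]>np.percentile(R[200:420],80)/2)[0]+200;print('red',a[0],a[-1])
for th in range(20,60,5):
    t=np.radians(th); print(th,[proj(w,g9+u9*(q*np.cos(t)-.006*np.sin(t))+np.array([0,0,q*np.sin(t)+.006*np.cos(t)]),True)[1].round(1) for q in A])
E
```

```text
frontL [ 0.5451 -0.0966  0.0834] [1.8 4.2 4.8]
frontR [ 0.5196 -0.2554  0.0794] [1.9 1.9]
hookend [ 0.642  -0.201   0.1523] [0.3 0.3]
hookroot [ 0.6949 -0.2038  0.1242] [6.8 6.8]
doorfree_top [ 0.554  -0.3032  0.3149] [0.2 0.2]
doorfree_bot [ 0.4139 -0.2697  0.1877] [2. 2.]
hookend top ray z=.149 [ 0.643  -0.2013  0.149 ] scene ray z=.149 [ 0.6481 -0.2062  0.149 ] s9 pick [ 0.6369 -0.1965  0.149 ]
a [-0.0467 -0.0244 -0.0123  0.0161]
w9 edges [182, 188, 200, 243, 266, 340, 388, 396, 410]
red 268 340
20 [np.float64(204.9), np.float64(266.1), np.float64(299.2), np.float64(373.5)]
25 [np.float64(205.5), np.float64(264.8), np.float64(297.6), np.float64(373.2)]
30 [np.float64(206.9), np.float64(264.0), np.float64(296.2), np.float64(372.5)]
35 [np.float64(209.2), np.float64(263.7), np.float64(295.2), np.float64(371.5)]
40 [np.float64(212.2), np.float64(264.0), np.float64(294.4), np.float64(370.1)]
45 [np.float64(215.8), np.float64(264.7), np.float64(293.8), np.float64(368.3)]
50 [np.float64(220.0), np.float64(265.9), np.float64(293.6), np.float64(366.2)]
55 [np.float64(224.8), np.float64(267.5), np.float64(293.6), np.float64(363.7)]
```

```bash
cat > tilt.py <<'E'
from plan import *
from scipy.optimize import least_squares
w=load('w9');s=load('s9')
A=[-.0467,-.0244,-.0123,.0161]
y9=np.radians(-9.51);u9=np.array([np.cos(y9),np.sin(y9),0]);g9=np.array([.5649,-.144,.2964])+[0,0,.0187]
def pt(a,b,th): return g9+u9*(a*np.cos(th)-b*np.sin(th))+np.array([0,0,a*np.sin(th)+b*np.cos(th)])
h=cv2.cvtColor(s['color'],cv2.COLOR_RGB2HSV);m=((h[...,0]<6)|(h[...,0]>174))&(h[...,1]>120)&(h[...,2]>60)
m[:130]=0;m[180:]=0;m[:,:370]=0;m[:,420:]=0;ys,xs=np.nonzero(m);print('s9 red',len(xs),xs.min(),xs.max(),ys.min(),ys.max(),'bottom row x',xs[ys==ys.max()].mean())
def f(p,full=False):
    dl,ep,th=p; r=[proj(w,pt(a+dl,.006+ep,th),True)[1]-o for a,o in zip(A[1:],(243,267.5,340))]
    b=proj(s,pt(A[2]+dl,ep,th)); r+=list((b-[390,161.7])*1.0)
    c=proj(s,pt(-.0378+dl,-.007+ep,th)); r+=list((c-[390.5,172.2])*1.0)
    return r
q=least_squares(f,[0,0,.7]);print('slide,drop mm',q.x[:2]*1000,'theta',np.degrees(q.x[2]),'res',np.round(q.fun,1))
ring=pt(.0492+q.x[0],q.x[1],q.x[2])-g9+[0,0,.0187]; print('ring rel TCP fwd,up',(ring@u9).round(4),ring[2].round(4))
for a in (.02,.0492): print('ring top px wrist',proj(w,pt(a+q.x[0],q.x[1],q.x[2]),True),'scene',proj(s,pt(a+q.x[0],q.x[1],q.x[2])))
print(f([-.006,0,.7]),f([0,0,.7]))
E
python3 tilt.py
```

```text
s9 red 81 383 391 143 159 bottom row x 385.0
slide,drop mm [-12.56069336  -9.6575005 ] theta 37.895149404845036 res [-1.3  2.  -1.  -2.5 -2.1  0.5  0.9]
ring rel TCP fwd,up 0.0348 0.0336
ring top px wrist [327.07905484 349.70957157] scene [381.39261543 145.60748939]
ring top px wrist [327.13923239 420.57575738] scene [376.03812438 133.23106202]
[np.float64(6.498331170140688), np.float64(11.610518078272264), np.float64(13.717815602544533), np.float64(-2.155724490655814), np.float64(-7.885202752671489), np.float64(0.7068973323677596), np.float64(-4.638135314447169)] [np.float64(20.98155708492925), np.float64(26.855480632716592), np.float64(30.034465034215998), np.float64(-3.257156563007186), np.float64(-10.58987787175468), np.float64(-0.4050038798123978), np.float64(-7.380246536656216)]
```

```bash
cat >> tilt.py <<'E'
print('--- variants')
def f2(p,ep=None,back=True,sc=1):
    dl,th=p[:2]; e=p[2] if len(p)>2 else 0
    r=[proj(w,pt(a+dl,.006+e,th),True)[1]-o for a,o in zip(A,(200,243,267.5,340))]
    if not back:r=r[1:]
    b=proj(s,pt(A[2]+dl,e,th)); c=proj(s,pt(-.0378+dl,-.007+e,th))
    return np.array(r+list(sc*(b-[388,160.5]))+list(sc*(c-[390.5,172.2])))
for x0,back,sc in [([0,.7],1,1),([0,.7],0,1),([0,.7],1,0),([0,.7,0],1,1),([0,.9,0],1,0),([0,.7,0],1,.3)]:
    q=least_squares(f2,x0,kwargs=dict(back=back,sc=sc),x_scale=[.01,.5,.01][:len(x0)]);e=q.x[2] if len(x0)>2 else 0
    r=pt(.0492+q.x[0],e,q.x[1])-g9+[0,0,.0187]
    print(x0,back,sc,'slide',(q.x[0]*1e3).round(1),'drop',round(e*1e3,1),'th',np.degrees(q.x[1]).round(1),'res',q.fun.round(1),'ring fwd,up',(r@u9).round(4),r[2].round(4))
E
python3 tilt.py | sed -n '/variants/,$p'
```

```text
--- variants
[0, 0.7] 1 1 slide -10.6 drop 0.0 th 49.1 res [-0.3 -0.3  1.4 -1.7 -0.  -3.6 -0.2 -1.1] ring fwd,up 0.0253 0.0479
[0, 0.7] 0 1 slide -10.6 drop 0.0 th 48.5 res [-0.6  1.3 -1.5  0.  -3.7 -0.1 -1.1] ring fwd,up 0.0256 0.0476
[0, 0.7] 1 0 slide -10.4 drop 0.0 th 48.6 res [-0.6 -0.2  1.8 -1.  -0.  -0.  -0.  -0. ] ring fwd,up 0.0257 0.0478
[0, 0.7, 0] 1 1 slide -12.2 drop -5.1 th 45.5 res [-0.9  0.2  2.2 -1.7 -0.5 -1.8 -0.3  0.5] ring fwd,up 0.0296 0.0414
[0, 0.9, 0] 1 0 slide -5.2 drop 10.1 th 54.7 res [ 0.2 -0.9  0.8 -0.1  0.  -0.   0.  -0. ] ring fwd,up 0.0172 0.0604
[0, 0.7, 0] 1 0.3 slide -9.4 drop 2.3 th 50.1 res [-0.3 -0.3  1.5 -0.9  0.1 -1.4 -0.  -0.6] ring fwd,up 0.0237 0.0507
```

The fit, with both views agreeing, puts the key about 10 mm back along the grip and tilted about 49°. The ring would then sit too close under the hand to clear the upper frame. Pressing the boss corner on a free patch of bench will slide the key forward again and ease the tilt.

```bash
python3 -m jog '0 50 -20 0; 0 105 -40 0; 0 166 -63 0; 55 166 -63 0; 110 166 -63 0; 165 166 -63 0; 215 166 -63 0; 240 166 -63 0' - 22; python3 ft.py; python3 -m jog '10 0 0 0; 20 0 0 0; 28 0 0 0; 31 0 0 0; 34 0 0.5 0; 37 0 1 0; 40 0 1.5 0; 42 0 2 0'; python3 ft.py
```

```text
time: 32.9
ee_pos: [0.5286, 0.0298, 0.0533]
tcp_rot: [-167.2, 89.8, -176.8]
wrist_force: [-0.1, 0.3, -0.5]
opening: 0.0107
t 32.9 pos [0.5286 0.0298 0.0533] q [  3.2   2.7 -12.   75.5   0.   12.8] F [-0.1  0.3 -0.5] op 0.0107
tool x [-0.003 -0.    -1.   ] tool z yaw -9.53 y yaw 80.47
shift [-122.3  149.9  -53.5]
turn for z=yaw 50.47  z=yaw+180 -129.53
tool F [ 0.49  0.25 -0.12] tool T [-0.001  0.002 -0.043] moment about spindle -0.01
time: 33.9
ee_pos: [0.5436, 0.0281, 0.0252]
tcp_rot: [3.4, 88.5, -6.2]
wrist_force: [20.8, -10.1, 38.7]
opening: 0.0105
t 33.9 pos [0.5436 0.0281 0.0252] q [  3.1   3.8 -14.   70.6  -0.2  12.7] F [ 20.8 -10.1  38.7] op 0.0105
tool x [ 0.027 -0.003 -1.   ] tool z yaw -9.61 y yaw 80.4
shift [-152.1  149.3  -64.3]
turn for z=yaw 50.39  z=yaw+180 -129.61
tool F [-38.13  -6.44  23.26] tool T [-0.197 -4.29  -1.319] moment about spindle 0.048
```

```bash
python3 -m jog '-20 0 0 0; -60 0 0 0; -110 0 0 0; -150 0 0 0; -150 0 0 0; -150 0 0 0; -150 0 0 0; -150 0 0 0' - 40; python3 ft.py; cat > tilt2.py <<'E'
import sys
from plan import *
from scipy.optimize import least_squares
tag=sys.argv[1]; w=shot('wrist',tag); o=status.get_obs(); R=Rn.from_euler('xyz',o['tcp_rot'],degrees=True).as_matrix()
A=[-.0467,-.0244,-.0123,.0161]
u=R[:,2];u[2]=0; g=o['ee_pos']+[0,0,.0187]
def pt(a,b,th): return g+u*(a*np.cos(th)-b*np.sin(th))+np.array([0,0,a*np.sin(th)+b*np.cos(th)])
im=w['color'].astype(float)[:,320:330].mean(1);G=im.mean(1);d=np.abs(np.diff(cv2.GaussianBlur(G.reshape(-1,1),(1,3),0).ravel()))
Rd=im[:,0]-im[:,1];a=np.nonzero(Rd[180:420]>np.percentile(Rd[180:420],80)/2)[0]+180
ed=[i for i in range(150,420) if d[i]>3 and d[i]==d[i-3:i+4].max()];print('edges',ed,'red',a[0],a[-1])
if len(sys.argv)>2: obs=list(map(float,sys.argv[2:]))
else: sys.exit()
def f(p): return np.array([proj(w,pt(q+p[0],.006,p[1]),True)[1]-v for q,v in zip(A,obs)])
q=least_squares(f,[0,.6],x_scale=[.01,.5]); r=pt(.0492+q.x[0],0,q.x[1])-g+[0,0,.0187]
print('slide',(q.x[0]*1e3).round(1),'th',np.degrees(q.x[1]).round(1),'res',q.fun.round(1),'ring fwd,up',(r@u).round(4),r[2].round(4))
E
python3 tilt2.py w10
```

```text
time: 34.9
ee_pos: [0.5317, 0.0296, 0.1634]
tcp_rot: [-167.5, 89.9, -177.0]
wrist_force: [0.8, 0.5, -1.4]
opening: 0.0107
t 34.9 pos [0.5317 0.0296 0.1634] q [ 3.2  1.8 -0.7 87.5  0.  12.7] F [ 0.8  0.5 -1.4] op 0.0107
tool x [-0.002 -0.    -1.   ] tool z yaw -9.53 y yaw 80.47
shift [-12.3 149.7 -56.2]
turn for z=yaw 50.47  z=yaw+180 -129.53
tool F [1.42 0.63 0.73] tool T [ 0.001 -0.074  0.041] moment about spindle -0.023
edges [194, 252, 284, 367, 409] red 286 367
```

```bash
python3 tilt2.py w10b 194 252 285.3 367.3; python3 - <<'E'
from h import *
g=load('w10b')['color'].astype(float)
print(np.round(g[180:204,320:330].mean((1,2))).astype(int))
print('row 300 red cols',[int(x) for x in np.nonzero(g[320,:,0]-g[320,:,1]>40)[0][[0,-1]]])
E
```

```text
edges [194, 252, 284, 367, 409] red 286 367
slide -4.2 th 23.8 res [ 0.7  2.   1.6 -4.4] ring fwd,up 0.0412 0.0368
[127 127 127 127 127 127 127 126 127 126 126 127 127 128 125  89  93 105
 115 116 116 115 115 116]
row 300 red cols [311, 339]
```

```bash
cat > wid.py <<'E'
from plan import *
from scipy.optimize import least_squares
def sub(v,i): return i
def redw(c,r):
    g=c['color'].astype(float)[r-1:r+2].mean(0); k=g[:,0]-g[:,1]; k=k[280:370]; m=np.percentile(k,85); 
    x=np.nonzero(k>m/2)[0]; a,b=x[0],x[-1]
    L=a-(k[a]-m/2)/(k[a]-k[a-1]); H=b+(k[b]-m/2)/(k[b]-k[b+1]); return H-L
def bossw(c,r):
    g=c['color'].astype(float)[r-1:r+2].mean((0,2)); g=cv2.GaussianBlur(g.reshape(1,-1),(3,1),0).ravel()
    d=np.abs(np.diff(g)); l=270+np.argmax(d[270:310]); h=340+np.argmax(d[340:385]); return l+.5,h+.5,h-l
for n,rows,br in [('w2',(312,338,365),(216,230,260,272)),('w5',(312,338,365),(216,230,260,272)),('w9',(272,300,335),(204,215,235,240)),('w10b',(290,325,362),(198,210,235,248))]:
    c=load(n); print(n,[(r,round(redw(c,r),2)) for r in rows],[(r,bossw(c,r)) for r in br])
E
python3 wid.py
```

```text
w2 [(312, np.float64(29.75)), (338, np.float64(28.98)), (365, np.float64(28.91))] [(216, (np.float64(272.5), np.float64(376.5), np.int64(104))), (230, (np.float64(284.5), np.float64(368.5), np.int64(84))), (260, (np.float64(289.5), np.float64(359.5), np.int64(70))), (272, (np.float64(291.5), np.float64(357.5), np.int64(66)))]
w5 [(312, np.float64(29.58)), (338, np.float64(29.04)), (365, np.float64(28.96))] [(216, (np.float64(288.5), np.float64(361.5), np.int64(73))), (230, (np.float64(289.5), np.float64(361.5), np.int64(72))), (260, (np.float64(290.5), np.float64(359.5), np.int64(69))), (272, (np.float64(291.5), np.float64(358.5), np.int64(67)))]
w9 [(272, np.float64(29.01)), (300, np.float64(27.0)), (335, np.float64(28.3))] [(204, (np.float64(300.5), np.float64(365.5), np.int64(65))), (215, (np.float64(299.5), np.float64(365.5), np.int64(66))), (235, (np.float64(298.5), np.float64(351.5), np.int64(53))), (240, (np.float64(298.5), np.float64(355.5), np.int64(57)))]
w10b [(290, np.float64(32.06)), (325, np.float64(28.98)), (362, np.float64(28.73))] [(198, (np.float64(295.5), np.float64(354.5), np.int64(59))), (210, (np.float64(294.5), np.float64(355.5), np.int64(61))), (235, (np.float64(294.5), np.float64(355.5), np.int64(61))), (248, (np.float64(294.5), np.float64(355.5), np.int64(61)))]
```

```bash
cat > fit3.py <<'E'
from plan import *
from scipy.optimize import least_squares
# text geometry: boss back/front top edges -12,+12; red 23..57 on top face (b=26 above origin). Unknown: grasp d (x of grasp on key), e (height offset), theta; plus boss half-widths
D={'w2':([.5137,.1509,.1758],-70.51,(212,276,307.3,370.8),(230,260),(72,69.5)),
   'w9':([.5649,-.144,.2964],-9.51,(200.5,243.5,267.5,340.3),(215,),(52,)),
   'w10b':([.5317,.0296,.1634],-9.53,(194.3,252.5,285.3,367.3),(210,235),(61,61))}
def run(n,free):
    p,yaw,obs,wr,ww=D[n]; c=load(n); u=np.array([np.cos(np.radians(yaw)),np.sin(np.radians(yaw)),0]);l=np.array([-u[1],u[0],0]);g=np.array(p)+[0,0,.0187]
    def pt(x,b,th,d,e,y=0):
        a=x-d; b=b-.020+e; return g+u*(a*np.cos(th)-b*np.sin(th))+np.array([0,0,a*np.sin(th)+b*np.cos(th)])+l*y
    def f(v):
        d,th=v[:2]; e=v[2] if free else 0
        r=[proj(c,pt(x,.026,th,d,e),True)[1]-o for x,o in zip((-.012,.012,.023,.057),obs)]
        for x,k in ((-.008,0),(.006,-1)):
            wd=abs(proj(c,pt(x,.026,th,d,e,.012),True)[0]-proj(c,pt(x,.026,th,d,e,-.012),True)[0]); r.append((wd-ww[k])*.7)
        return np.array(r)
    q=least_squares(f,[.038,.3]+([0.] if free else []),x_scale=[.01,.5]+([.01] if free else []))
    d,th=q.x[:2];e=q.x[2] if free else 0; R=pt(.087,.020,th,d,e)-p
    print(n,free,'d',(d*1e3).round(1),'th',np.degrees(th).round(1),'e',round(e*1e3,1),'res',q.fun.round(1),'ring fwd,up',(R@u).round(4),R[2].round(4))
for n in D:
    run(n,0);run(n,1)
E
python3 fit3.py
```

```text
w2 0 d 38.2 th -8.1 e 0.0 res [-1.4  2.4 -2.   2.5  4.1  3.1] ring fwd,up 0.0483 0.0119
w2 1 d 34.7 th -5.6 e -5.1 res [ 0.6  1.7 -3.3  1.   0.7  0.2] ring fwd,up 0.0515 0.0086
w9 0 d 49.1 th 55.9 e 0.0 res [ 1.9 -0.5 -3.2  1.6  0.1  2.1] ring fwd,up 0.0212 0.0501
w9 1 d 54.7 th 46.0 e -17.1 res [ 0.1  0.5 -1.5  1.  -1.7 -0.3] ring fwd,up 0.0348 0.0301
w10b 0 d 40.7 th 34.5 e 0.0 res [ 0.5 -0.2 -4.7  4.3 -0.8  0.5] ring fwd,up 0.0382 0.0449
w10b 1 d 40.3 th 20.9 e -9.1 res [-0.4  2.3 -2.2  0.3 -0.1  0.3] ring fwd,up 0.0468 0.0268
```

```bash
python3 - <<'E'
from plan import *
c=shot('scene','s10'); o=status.get_obs(); g=o['ee_pos']+[0,0,.0187]; print(proj(c,g))
u=np.array([.986,-.1655,0])
h=cv2.cvtColor(c['color'],cv2.COLOR_RGB2HSV); cx,cy=proj(c,g).astype(int)
m=((h[...,0]<6)|(h[...,0]>174))&(h[...,1]>110)&(h[...,2]>50); M=np.zeros_like(m);M[cy-40:cy+40,cx-40:cx+40]=m[cy-40:cy+40,cx-40:cx+40]
ys,xs=np.nonzero(M);print('red n',len(xs),xs.min(),xs.max(),ys.min(),ys.max(),xs.mean(),ys.mean())
for th in (20,25,30,35,40):
  t=np.radians(th)
  for d in (.038,.042):
    P=lambda x,z,y=0:g+u*((x-d)*np.cos(t)-(z-.02)*np.sin(t))+np.array([0,0,(x-d)*np.sin(t)+(z-.02)*np.cos(t)])+np.array([.1655,.986,0])*y
    print(th,d,'red near L-top',proj(c,P(.023,.026,.006)).round(1),'R-top',proj(c,P(.023,.026,-.006)).round(1),'boss low',proj(c,P(-.012,0)).round(1),'boss corners',proj(c,P(-.012,.026,.012)).round(1),proj(c,P(-.012,.026,-.012)).round(1),proj(c,P(-.012,0,.012)).round(1),'ring end',proj(c,P(.103,.02)).round(1))
g=c['color'].astype(int).mean(2).astype(int)
print('gray grid cols',list(range(cx-30,cx+34,4)))
for r in range(cy-34,cy+46,4): print(r,' '.join('%3d'%v for v in g[r,cx-30:cx+34:4]))
E
```

```text
[314.00560344 238.38658934]
red n 77 314 320 230 245 316.27272727272725 238.36363636363637
20 0.038 red near L-top [314.2 242.4] R-top [320.7 241.2] boss low [322.8 266.4] boss corners [318.2 257.2] [331.3 254.7] [316.4 267.7] ring end [301.5 214.3]
20 0.042 red near L-top [315.1 244. ] R-top [321.5 242.8] boss low [323.7 268. ] boss corners [319.1 258.9] [332.2 256.3] [317.2 269.3] ring end [302.3 215.7]
25 0.038 red near L-top [314.2 243.1] R-top [320.7 241.9] boss low [322.1 267.3] boss corners [318.  259.1] [331.  256.6] [315.7 268.6] ring end [301.9 212.1]
25 0.042 red near L-top [315.  244.8] R-top [321.5 243.7] boss low [322.9 269.1] boss corners [318.8 260.9] [331.9 258.4] [316.5 270.3] ring end [302.6 213.6]
30 0.038 red near L-top [314.2 243.8] R-top [320.6 242.6] boss low [321.3 267.9] boss corners [317.7 260.9] [330.7 258.4] [314.9 269.2] ring end [302.4 210. ]
30 0.042 red near L-top [315.  245.7] R-top [321.4 244.5] boss low [322.1 269.8] boss corners [318.4 262.8] [331.5 260.3] [315.7 271.1] ring end [303.1 211.7]
35 0.038 red near L-top [314.2 244.5] R-top [320.6 243.
[... 1334 characters left out ...]
 194 194  77  76  76
244 195 195 194 194 194 177  36  87  78  96 116 194 193  77  77  76
248 196 195 195 195 196 196 147  87  84 120 182 195 195  78  76  76
252 196 195 196 195 195 196 196 196 116 119 118 131 195  78  77  77
256 195 194 194 196 194 195 197 192  87 123 124 121 195  78  77  77
260 195 197 195 197 196 196 197 189  86 119 112  96 189  78  78  77
264 196 195 195 195 197 196 196 198  79  84  86  81 196  79  78  78
268 195 195 197 195 196 197 198 197 139  87 104 151 149 115  79  78
272 198 197 195 196 196 196 196 197 195 198 197 198 198 132  98  79
276 197 197 198 195 196 197 198 197 197 199 198 197 198 198 123  86
280 198 197 196 196 196 197 195 195 198 198 197 198 196 197 196 121
```

The scene grid agrees with the wrist view. The boss's back face shows about 8.5 rows, which gives a tilt of about 29–30° and the grip at about 40 mm. So the ring is about 41 mm ahead of the TCP and 41 mm above it. Now over the cabinet and straight down in front of the hook's end.

```bash
python3 -m jog '-45 0 0 0; -87 -20 0 0; -87 -65 20 0; -87 -110 40 0; -87 -160 62 0; -87 -209 82 0; -87 -209 82 0; -87 -209 82 0' - 30; python3 - <<'E'
from plan import *
go([.5774,-.1906,.1225],-9.3)
E
```

```text
time: 36.05
ee_pos: [0.5783, -0.19, 0.2511]
tcp_rot: [151.3, 90.0, 141.8]
wrist_force: [-0.3, -0.3, -1.1]
opening: 0.0107
t 36.05 pos [ 0.5783 -0.19    0.2511] q [-18.2  14.   22.5  98.6   0.   -8.6] F [-0.3 -0.3 -1.1] op 0.0107
tool x [-0.001  0.001 -1.   ] tool z yaw -9.56 y yaw 80.44
shift [128.6  -0.8  -0.7]
turn for z=yaw -0.26  z=yaw+180 179.74
```

```bash
python3 -m jog '40 -1 -1 0; 80 -1 -1 0; 105 -1 -1 0; 118 -1 -1 0; 125 -1 -1 0; 128 -1 -1 0; 128 -1 -1 0; 128 -1 -1 0'; python3 ft.py|tail -1;  python3 - <<'E'
from plan import *
c=shot('scene','s11'); o=status.get_obs();print(o['ee_pos'])
p=o['ee_pos']; u=np.array([.986,-.166,0])
ring=p+u*.041+[0,0,.041]; print('ring px',proj(c,ring),'hook end px',proj(c,[.6425,-.2012,.1495]),'ring top/back',proj(c,ring+u*.0139+[0,0,.0079]),'L',proj(c,ring+np.array([.166,.986,0])*.0135),'R',proj(c,ring-np.array([.166,.986,0])*.0135))
g=c['color'].astype(int).mean(2).astype(int); 
print('    ',list(range(362,406,2)))
for r in range(190,226,2): print(r,' '.join('%3d'%v for v in g[r,362:406:2]))
E
```

```text
time: 37.05
ee_pos: [0.5776, -0.1911, 0.1241]
tcp_rot: [-8.3, 89.9, -17.9]
wrist_force: [-0.6, -0.3, -1.2]
opening: 0.0108
tool F [ 1.19 -0.35 -0.58] tool T [-0.02   0.012  0.04 ] moment about spindle -0.006
[ 0.57756076 -0.19105413  0.12400934]
ring px [385.7814282  206.27950654] hook end px [379.54716448 209.09146088] ring top/back [382.79201158 200.50454614] L [380.03848472 207.22211846] R [391.47862248 205.34440362]
     [362, 364, 366, 368, 370, 372, 374, 376, 378, 380, 382, 384, 386, 388, 390, 392, 394, 396, 398, 400, 402, 404]
190  89  90  86  37  47  57  54  47  45  46  36  26  26  29  27  26  24  25  27  26  27  25
192  90  90  85  36  52  42  33  41  45  51  81  24  25  25  26  25  25  25  27  26  27  26
194  90  90  87  41  40  30  27  28  42  51  87  61  25  27  24  26  26  26  25  25  27  25
196  90  91  90  82  33  28  28  28  32  49  88  84  21  25  26  25  27  25  27  26  27  25
198  90  90  91  90  51  30  26  26  27  48  89  84  28  26  26  27  26  25  27  26  25  23
200  91  90  90  90  85  33  27  27  28  33  82  87  25  29  29  26  27  25  26  22  25  24
202  93 
[... 395 characters left out ...]
  44  27  28  28  27  26  26  29  27  41  30  27  24  28
212  63  89  90  93 100  91  88  89  88  58  31  28  29  28  24  27  26  37  33  24  25  26
214  91  92  90  90  88  87  87  88  88  90  73  32  33  29  25  28  27  24  24  26  37  33
216  89  89  89  90  88  89  89  90  88  90  88  85  55  24  26  28  51  32  22  23  68  54
218  90  90  87  97  90  84  89  91  90  90  91  91  57  29  29  36  82  51  22  24  67  44
220  91  90  89  90  90  90  90  91  90  90  90  89  47  29  28  38  82  48  33  22  78  45
222  91  91  90  89  90  91  90  91  90  90  91  90  46  27  28  43  81  49  57  26  78  40
224  92  91  91  90  90  90  91  89  89  91  90  90  45  27  30  50  80  50  60  44  78  38
```

```bash
python3 -m jog '3.5 0 0 0; 5 0 3 0; 6.5 0 6 0; 8 0 9 0; 9.5 0 12 0; 10.5 0 15 0; 12 0 18 0; 13 0 20 0'; python3 ft.py|tail -1; python3 -m jog '0.7 0 1.5 0; 1.4 0 3 0; 2.1 0 4.5 0; 2.8 0 6 0; 3.5 0 7.5 0; 4.2 0 9 0; 5 0 11 0; 5 0 11 0'; python3 ft.py
```

```text
time: 38.1
ee_pos: [0.5972, -0.1943, 0.1102]
tcp_rot: [160.2, 90.0, 150.7]
wrist_force: [-0.2, -0.1, -1.1]
opening: 0.0108
tool F [ 1.12 -0.14 -0.22] tool T [ 0.027 -0.049  0.031] moment about spindle 0.032
time: 39.1
ee_pos: [0.6079, -0.1961, 0.1052]
tcp_rot: [172.9, 90.0, 163.4]
wrist_force: [-0.2, -0.4, -1.2]
opening: 0.0111
t 39.1 pos [ 0.6079 -0.1961  0.1052] q [-17.9  16.5   9.4  82.9  -0.   -8.3] F [-0.2 -0.4 -1.2] op 0.0111
tool x [-0.  0. -1.] tool z yaw -9.53 y yaw 80.47
shift [ -70.4  359.6 -168.7]
turn for z=yaw 50.47  z=yaw+180 -129.53
tool F [ 1.25 -0.44 -0.16] tool T [ 0.004 -0.005 -0.033] moment about spindle 0.02
```

No contact so far. I'll test capture: down, then up.

```bash
python3 -m jog '2 0 0 0; 4 0 0 0; 6 0 0 0; 8 0 0 0; 9 0 0 0; 10 0 0 0; 10 0 0 0; 10 0 0 0'; python3 ft.py|grep -E "pos|tool F"; python3 -m jog '-4 0 0 0; -8 0 0 0; -12 0 0 0; -15 0 0 0; -17 0 0 0; -19 0 0 0; -19 0 0 0; -19 0 0 0'; python3 ft.py|grep -E "pos|tool F"
```

```text
time: 40.1
ee_pos: [0.61, -0.1964, 0.0984]
tcp_rot: [-3.4, 89.6, -12.9]
wrist_force: [3.6, 1.1, 11.2]
opening: 0.0108
t 40.1 pos [ 0.61   -0.1964  0.0984] q [-17.9  16.5   8.6  81.8   0.   -8.4] F [ 3.6  1.1 11.2] op 0.0108
tool F [-11.19   1.72   3.41] tool T [-0.056 -1.137  0.156] moment about spindle -0.121
time: 41.1
ee_pos: [0.6078, -0.1961, 0.1143]
tcp_rot: [170.5, 90.0, 161.0]
wrist_force: [-0.6, 0.5, -1.3]
opening: 0.0108
t 41.1 pos [ 0.6078 -0.1961  0.1143] q [-17.9  16.5  10.4  83.9   0.   -8.3] F [-0.6  0.5 -1.3] op 0.0108
tool F [ 1.32  0.44 -0.64] tool T [ 0.036 -0.052  0.019] moment about spindle 0.019
```

```bash
python3 -m jog '-2 0 0 0; -4 0 0 0; -6 0 0 0; -8 0 0 0; -8 0 0 0; -8 0 0 0; -8 0 0 0; -8 0 0 0'; python3 ft.py|grep -E "pos|tool F"
```

```text
time: 42.1
ee_pos: [0.6078, -0.1961, 0.1223]
tcp_rot: [-175.5, 90.0, 174.9]
wrist_force: [0.2, -0.6, -1.6]
opening: 0.0105
t 42.1 pos [ 0.6078 -0.1961  0.1223] q [-17.9  16.4  11.2  84.8  -0.   -8.3] F [ 0.2 -0.6 -1.6] op 0.0105
tool F [ 1.57 -0.6   0.27] tool T [ 0.02   0.031 -0.011] moment about spindle 0.043
```

The ring can pass up in front of the ball at this depth because it is tilted. The downward contact height, about 0.0995, matches the threaded prediction of 0.100. So I'll go back down, 8 mm deeper in, and test upward again.

```bash
python3 -m jog '6 0 0 0; 12 0 0 0; 16 0 0 0; 18 0 4 0; 20 0 8 0; 15 0 8 0; 11 0 8 0; 9 0 8 0'; python3 ft.py|grep -E "pos|tool F"
```

```text
time: 43.1
ee_pos: [0.6148, -0.1972, 0.1117]
tcp_rot: [174.4, 89.8, 164.9]
wrist_force: [0.2, -0.8, -20.5]
opening: 0.0108
t 43.1 pos [ 0.6148 -0.1972  0.1117] q [-17.8  17.7  11.5  84.1  -0.   -8.2] F [  0.2  -0.8 -20.5] op 0.0108
tool F [20.48 -0.74  0.4 ] tool T [ 0.025  0.426 -0.13 ] moment about spindle 0.054
```

It is captured: 20 N downward when raised. I'll lower until the ring rests on the pin, then open wide enough for the boss to swing through.

```bash
python3 -m jog '5 0 0 0; 10 0 0 0; 15 0 0 0; 15 0 0 0; 15 0 0 0; 15 0 0 0; 15 0 0 0; 15 0 0 0'; python3 ft.py|grep -E "pos|tool F"; python3 -m jog '0 0 0 0; 0 0 0 0; 0 0 0 0; 0 0 0 0; 0 0 0 0; 0 0 0 0; -5 0 -5 0; -12 0 -12 0' 0.7 30; python3 ft.py|grep -E "pos|tool F"
```

```text
time: 44.1
ee_pos: [0.6158, -0.1974, 0.0984]
tcp_rot: [4.2, 90.0, -5.3]
wrist_force: [0.5, 0.9, -1.5]
opening: 0.0109
t 44.1 pos [ 0.6158 -0.1974  0.0984] q [-17.8  17.7  10.1  82.4   0.   -8.2] F [ 0.5  0.9 -1.5] op 0.0109
tool F [1.51 0.98 0.39] tool T [-0.004 -0.046  0.004] moment about spindle -0.041
time: 45.1
ee_pos: [0.6035, -0.1953, 0.1107]
tcp_rot: [167.6, 90.0, 158.1]
wrist_force: [-0.4, 0.1, 0.9]
opening: 0.0597
t 45.1 pos [ 0.6035 -0.1953  0.1107] q [-17.9  15.9   9.2  83.4   0.   -8.4] F [-0.4  0.1  0.9] op 0.0597
tool F [-0.92  0.06 -0.44] tool T [-0.    -0.016  0.046] moment about spindle -0.002
```

```bash
python3 -m jog '-60 0 -5 0; -122 0 -5 0; -184 0 -5 0; -245 0 -5 0; -250 -45 -10 0; -250 -100 -20 0; -250 -155 -30 0; -250 -214 -38 0' 0; python3 - <<'E'
from plan import *
go([.53,-.40,.20])
c=shot('scene','s12');h=cv2.cvtColor(c['color'],cv2.COLOR_RGB2HSV)
m=((h[...,0]<7)|(h[...,0]>173))&(h[...,1]>110)&(h[...,2]>30);m[:180]=0;m[290:]=0;m[:,:335]=0;m[:,440:]=0
ys,xs=np.nonzero(m);print('red in cabinet',len(xs),xs.min() if len(xs) else 0,xs.max() if len(xs) else 0,(ys.min(),ys.max()) if len(xs) else 0, xs.mean(),ys.mean())
hk=np.array([.6425,-.2012,.1495]);d=np.array([-.987*.906,.161*.906,.4226])
for k in (.005,.02,.035,.05):
    r=hk-d*k+np.array([.4226*.987,-.161*.4226,.906])*-.0085
    print(k,'pred red',proj(c,r-[0,0,.047]),'boss',proj(c,r-[0,0,.087]))
E
```

```text
time: 46.1
ee_pos: [0.5297, -0.4012, 0.3617]
tcp_rot: [-25.7, 89.9, -35.2]
wrist_force: [0.6, -0.1, 0.9]
opening: 0.0002
t 46.1 pos [ 0.5297 -0.4012  0.3617] q [-37.1  31.9  59.8 117.8   0.  -27.6] F [ 0.6 -0.1  0.9] op 0.0002
tool x [ 0.001 -0.001 -1.   ] tool z yaw -9.5 y yaw 80.5
shift [ 1.617e+02  1.300e+00 -1.000e-01]
red in cabinet 92 364 372 (np.int64(228), np.int64(241)) 368.07608695652175 234.3695652173913
0.005 pred red [378.19253206 233.07763164] boss [377.41374727 249.47841568]
0.02 pred red [375.15915247 233.31631306] boss [374.4326513  249.52497107]
0.035 pred red [372.1957749  233.54948637] boss [371.51937944 249.57046727]
0.05 pred red [369.30000381 233.77734006] boss [368.67164309 249.61494   ]
```

The red grip in the cabinet is at (368,234), as predicted for the key hanging near the hook's root. Now the door: I'll go down on its right side and sweep it to the left.

```bash
python3 -m jog '60 0 0 0; 120 0 0 0; 160 0 0 0; 160 35 0 0; 160 70 0 0; 160 105 -3 0; 160 135 -5 0; 160 165 -8 0'; python3 ft.py|grep -E "pos|tool F"; python3 -m jog '0 20 0 0; 0 40 0 0; 0 60 5 0; 0 80 10 0; 0 95 15 0; 0 110 20 0; 0 120 25 0; 0 130 30 0';  python3 ft.py|grep -E "pos|tool F"
```

```text
time: 47.15
ee_pos: [0.5501, -0.235, 0.2012]
tcp_rot: [-15.8, 90.0, -25.3]
wrist_force: [0.6, -0.1, 0.9]
opening: -0.0001
t 47.15 pos [ 0.5501 -0.235   0.2012] q [-23.1  11.1  13.6  92.4  -0.  -13.6] F [ 0.6 -0.1  0.9] op -0.0001
tool F [-0.89 -0.04  0.65] tool T [ 0.002 -0.001  0.014] moment about spindle 0.004
time: 48.15
ee_pos: [0.602, -0.1124, 0.2003]
tcp_rot: [-131.3, 90.0, -140.8]
wrist_force: [0.1, -0.3, 0.1]
opening: -0.0
t 48.15 pos [ 0.602  -0.1124  0.2003] q [-10.6  13.2  15.9  92.7  -0.   -1. ] F [ 0.1 -0.3  0.1] op -0.0
tool F [-0.05 -0.28  0.16] tool T [0.01  0.017 0.009] moment about spindle 0.02
```

```bash
python3 - <<'E'
from plan import *
c=shot('scene','s13');a=load('s12')['color'].astype(int).mean(2);b=c['color'].astype(int).mean(2);z=load('scene0')['color'].astype(int).mean(2)
h=cv2.cvtColor(c['color'],cv2.COLOR_RGB2HSV)
m=((h[...,0]<7)|(h[...,0]>173))&(h[...,1]>110)&(h[...,2]>30);m[:180]=0;m[290:]=0;m[:,:335]=0;m[:,440:]=0;print('red',m.sum())
print('start: open door area (430-470,150-220)',z[150:220:10,430:480:10].astype(int).tolist());print('now',b[150:220:10,430:480:10].astype(int).tolist())
print('grid now / start');
for r in range(170,300,10): print(r,b[r,330:450:8].astype(int),z[r,330:450:8].astype(int))
hm=np.array([.592,-.267,.139]);l=np.array([.161,.987,0]);n=np.array([-.634,.103,.766]);s=np.array([.756,-.123,.643])
for ph in (0,20,30,45,60): 
    t=np.radians(ph);dd=np.cos(t)*l+np.sin(t)*n;print(ph,[proj(c,hm+s*k+dd*.164).round(0).tolist() for k in (-.0955,.0955)])
E
```

```text
red 0
start: open door area (430-470,150-220) [[90, 76, 76, 147, 89], [76, 77, 77, 75, 90], [77, 77, 76, 76, 100], [77, 82, 82, 77, 91], [83, 81, 83, 77, 76], [82, 82, 84, 78, 79], [83, 84, 84, 84, 79]]
now [[60, 81, 90, 95, 100], [90, 80, 90, 97, 100], [94, 80, 89, 96, 101], [92, 81, 89, 96, 101], [97, 79, 90, 96, 101], [84, 80, 90, 96, 101], [94, 80, 90, 96, 102]]
grid now / start
170 [97 28 83 29 28 29 31 96 96 97 97 95 96 71 82] [90 91 90 89 90 90 90 90 90 90 89 70 76 77 76]
180 [ 98  97  59  28  28 136 174 172 172 172 108  98  97  70  82] [ 91  90  90  91 102 128 165 167 157  96  67  77  75  83  83]
190 [ 98  73 178  32  69 175 173 173 172 171 170  98  97  71  81] [90 77 52 68 81 81 82 82 81 73 69 76 83 82 83]
200 [ 96  73 177 143  88 176 174 174 171 172 170 100 130  70  82] [91 68 36 83 83 82 81 81 82 68 79 81 83 83 83]
210 [ 98  74  95 176 175 175 173 172 172 172 172 171  93  71  81] [ 91  68 160  83  66  72  73  82  82  67  66 105  83  83  82]
220 [ 98  74  74 119 119 175 174 173 173 172 171 172 193  71  82] [ 91  68  66  57  84  83  83  84  83  66  66 107  93  83  83]
230 [1
[... 368 characters left out ...]
 161  86]
260 [189  76  75  76  80 117 118 172 172 169  90  83  91  80  80] [177  71  70  71 159 101  97  65  38  70 114  89  85  85 178]
270 [190  99  77  76  75  92  91  91  91  90  89  91  90  83  80] [178  93  71  70  70  84  85  85  84  84  85  84  85  91 179]
280 [190 189  99  75  76  91  91  90  91  90  90  91  90 116  78] [178 177  93  71  71  85  84  85  85  86  85  85  86  96 181]
290 [117 116 116 101  76  92  92  90  90  91  94 101 140 183  78] [179 179 177  95  72  86  87  85  86  85  89 120 177 179 110]
0 [[364.0, 270.0], [334.0, 187.0]]
20 [[378.0, 257.0], [346.0, 172.0]]
30 [[389.0, 250.0], [356.0, 164.0]]
45 [[408.0, 240.0], [373.0, 153.0]]
60 [[430.0, 230.0], [393.0, 143.0]]
```

The panel now covers the opening and the red is hidden, so the door has fallen shut or nearly so. I'll press it gently near its free edge, on the panel only.

```bash
python3 -m jog '15 -18 0 0; 30 -18 0 0; 45 -18 0 0; 52 -18 0 0; 56 -18 0 0; 60 -18 0 0; 63 -18 0 0; 65 -18 0 0'; python3 ft.py|grep -E "pos|tool F"
```

```text
time: 49.2
ee_pos: [0.5987, -0.1306, 0.1354]
tcp_rot: [-5.6, 90.0, -15.1]
wrist_force: [-0.4, -0.2, 0.4]
opening: 0.0
t 49.2 pos [ 0.5987 -0.1306  0.1354] q [-12.3  12.7   8.2  85.4  -0.   -2.8] F [-0.4 -0.2  0.4] op 0.0
tool F [-0.41 -0.26 -0.38] tool T [-0.007 -0.025 -0.056] moment about spindle 0.003
```

```bash
python3 -m jog '1 0 0 0; 2 0 0 0; 3 0 0 0; 4 0 0 0; 5 0 0 0; 6 0 0 0; 6 0 0 0; 6 0 0 0'; python3 ft.py|grep -E "pos|tool F"; python3 - <<'E'
from plan import *
c=shot('scene','s14');b=c['color'].astype(int).mean(2).astype(int)
for r in range(180,275,8): print(r,b[r,330:382:3])
E
```

```text
time: 50.2
ee_pos: [0.5989, -0.1307, 0.132]
tcp_rot: [-3.4, 89.8, -12.9]
wrist_force: [-5.9, 1.0, 14.8]
opening: 0.0001
t 50.2 pos [ 0.5989 -0.1307  0.132 ] q [-12.3  12.6   7.7  84.9  -0.   -2.8] F [-5.9  1.  14.8] op 0.0001
tool F [-14.84   0.03  -5.96] tool T [ 0.049  1.077 -0.037] moment about spindle 0.048
180 [97 97 97 97 96 98 32 32 30 28 29 28 30 29 28 29 30 29]
188 [ 98  97  71  89 115  52  47  31  29  29  28  29  30  30  30  29  28  29]
196 [ 98  98  73  39  30  32  38 170 172  29  31  30  31  31  29  29  31  30]
204 [ 99  97  73  75  74 100  31  32  56  84  30  29  30  32  29  31  34  34]
212 [ 99  97  72  74  73  73 115 118  60  30  34  32  32  30  32 124 175 174]
220 [ 99 101  75  73  75  73  74 108 119 115  32  34  83  59  42 119 176 175]
228 [186 181  75  75  75  76  75  73 120 119  83  39  81  70  91 118 118 118]
236 [190 184  75  75  75  75  75  74  80 117 119 119 119 119 120 119 118 118]
244 [189 184  75  75  76  76  75  74  75  89 120 119 109  65  98 119 118 119]
252 [189 182  75  77  75  76  75  76  76  75 100 119 118 112 116 119 118 118]
260 [191 184  76  76  76  77  76  76  76  75  75 122 119 118 119 119 119 118]
268 [193 121 112  77  77  76  76  77  76  77  75  75  74  90  86  91  91  91]
```

There is firm contact, 15 N along the panel's normal, so the door is on its stop. I'll retreat and check.

```bash
python3 -m jog '-15 0 -5 0; -45 0 -15 0; -90 0 -30 0; -130 20 -60 0; -150 60 -100 0; -150 100 -140 0; -150 140 -180 0; -150 140 -180 0'; python3 - <<'E'
from plan import *
go([0,0,0])
c=shot('scene','s15');t=shot('top','t15');a=load('s14')['color'].astype(int).mean(2);b=c['color'].astype(int).mean(2)
print('door lower part change vs pressed',np.abs(a-b)[245:275,345:435].mean().round(2))
for r in (200,220,240,260): print(r,b[r,330:382:3].astype(int))
# free-edge position: bright/dark boundary vs model
hm=np.array([.592,-.267,.139]);l=np.array([.161,.987,0]);n=np.array([-.634,.103,.766])
# bystanders + valve: compare top pictures at start and now
z=load('top0')['color'].astype(int);w=t['color'].astype(int)
for nm,(x,y,r) in {'vial':(320,306,12),'dropper':(294,194,14),'meter':(237,187,24)}.items():
    print(nm,np.abs(z-w)[y-r:y+r,x-r:x+r].mean().round(1))
E
```

```text
time: 51.25
ee_pos: [0.4425, 0.0394, 0.2808]
tcp_rot: [25.7, 89.9, 16.4]
wrist_force: [0.2, -0.6, 0.6]
opening: 0.0001
t 51.25 pos [0.4425 0.0394 0.2808] q [  5.1  -8.1   2.9 100.9   0.   14.4] F [ 0.2 -0.6  0.6] op 0.0001
tool x [ 0.002  0.001 -1.   ] tool z yaw -9.31 y yaw 80.69
shift [ 279.9 -110.8 -430.8]
door lower part change vs pressed 12.88
200 [ 92  59  39  78  37  86 167 169 169 168 169 168 168 168 167 167 166 166]
220 [ 94  97  71  71  71  71  72 152 169 168 169 168 167 167 166 167 167 166]
240 [178 175  72  71  73  73  73  72  72 163 167 166 167 166 167 165 166 166]
260 [181 174  74  73  74  74  73  72  73  74  74 165 166 165 165 166 166 165]
vial 7.0
dropper 7.3
meter 4.7
```

```bash
python3 - <<'E'
from plan import *
c=load('s15');h=cv2.cvtColor(c['color'],cv2.COLOR_RGB2HSV)
m=((h[...,0]<6)|(h[...,0]>174))&(h[...,1]>150)&(h[...,2]>70);k,l,st,ce=cv2.connectedComponentsWithStats(m[305:335,360:460].astype(np.uint8))
print('red blobs now (start 380.4,318.4 and 444.5,321.9):',(ce[1:]+[360,305]).round(1))
print(bot.job_done()); print(status.get_obs()['time'])
E
```

```text
red blobs now (start 380.4,318.4 and 444.5,321.9): [[380.5 318.4]
 [444.6 321.9]]
the job is handed in; nothing more can be done
None
the job is handed in; nothing more can be done
```

I closed the valve, hung the key on the hook, shut the cabinet door and handed the job in. The clock read 51.25 s after the last move (limit 61 s). No verdict was given, and I could not check the valve again at the end.

**Valve:** I forced the key past the hard stop on the first try. The socket slipped and the spindle came back about 0.5 rad open. I lifted the key, set it on again and turned to the stop, where the moment rose from 0.15 to 0.43 N m. After lifting off, the spindle's square stood at about 36°, which fits shut to within about 3°. Later I pressed the lever on the spindle's top to tilt the key, and did not measure the spindle afterwards.

**Key:**
- I tilted it in the grip on the spindle, then eased it back by pressing the boss on a free patch of bench. The two camera estimates of the tilt disagreed (21 to 34°), so I used about 29°.
- The first hooking test was unclear. After going 8 mm deeper, raising the tool met 20 N, which shows the ring was round the pin.
- After release the red grip was seen at (368,234). That is where the key would hang near the hook's root.

**Door:** Pressing the panel met a firm 15 N, and its edge had not moved in the picture after I let go.

**Other things:**
- The vial is within 0.1 pixel of its start.
- For the dropper bottle and flow meter I only compared pictures. The differences were small, about as large as for the unmoved vial.
- I felt no contact with the frame or seal in the wrist readings between moves, but I had no separate check of it.

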